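# Clamp a bearing cap in the bench trigger clamp

### The arm

A 6-joint arm with a two-finger parallel gripper is mounted at the origin on the work surface. World frame = base frame: x ahead of the robot, y to its left, z up, the work surface at z = 0. Lengths are in m, angles in rad, forces in N, time in s.
With the tool pointing down it reaches from about 0.35 to 0.85 m from the base axis. Payload 8.1 kg.
Tool frame: the origin (TCP) lies midway between the tips of the shut fingers; the grasp point (between the pads) lies robot.grasp_offset behind it (robot.grasp_offset is the distance from the TCP to the grasp point, in m); z points along the fingers, y is the direction in which the jaws open and shut (so a half turn about z gives the same grasp; the last joint's range is limited). The gripper opens to 93 mm and grips with 3 to 60 N. Pads are 15 mm wide; open, the fingers measure 128 mm over their backs; the gripper's body (75 mm by 188 mm) begins 65 mm behind the grasp point.
Start: joints at [-1.307, 0.13, 1.488, -0, 1.523, -0.085], TCP at [0.205, -0.564, 0.186] pointing down, gripper open.
Joint ranges: [-2.96, 2.96], [-0.89, 2.26], [0.02, 2.5], [-1.34, 4.48], [0, 2.73], [-2.66, 2.66]. Speed limits (rad/s): [2.39, 2.39, 2.79, 3.14, 3.14, 3.14].

### API

Orientations are given as a rotation vector (axis times angle).
In Python, from plant import robot gives the robot as it stands.
- The arm moves only by the shell command python3 -m handwheel 'ROWS' [OPENING] [FORCE]. ROWS is text: rows parted by semicolons, each of 6 numbers parted by spaces: the shift along the world's x, y, z each as a share of 0.3 m, from -1 to 1, then the turn, a rotation vector about the world's x, y, z each as a share of 45 degrees, from -1 to 1. A call has 1 to 5 rows; each row is the pose to reach, as a shift and turn from the pose commanded when the call began; what a row does not reach only later rows make up. A row lasts 1/10 s, in which the tool goes at most 50 mm and 8.59 degrees, less where a joint would pass 70% of its speed; a pose out of reach is approached as far as the arm can. A call with a number of a shift or a turn outside -1 to 1 is refused whole. A call with a gripper value outside its range is refused whole. OPENING is the closure, from -1 (fully open) to 1 (shut), set as the call begins (- or left out, the last holds). The fingers move at their own pace and stop on an object; FORCE is the grip in N (left out, the last holds). Time passes only in rows, so rows that repeat a pose let the fingers close. It gives the time, the measured TCP pose, the force and the opening at its end, in the units of the state.
- robot.read_state(): the state, without advancing time (a new reading comes with each control period).
- robot.read_camera(name): name is "side" or "top"; returns (picture, depth): 420x560x3 uint8, red, green, blue; 420x560 float32, m along the optical axis (not along the pixel's ray), 0 where there is no reading.
- robot.camera_model(name): a dict with "camera_matrix" (3x3 intrinsics, pixels), "pose" (4x4, takes a point from camera to world coordinates). Camera axes: x right, y down, z forward; pixel columns grow to the right and rows downward; lengths in m; the calibration is good to about 2 mm. A picture is of the moment at which its call begins. camera_model takes no time and is no camera call.
- robot.close_job(): hands the job in, once; it reports no verdict.
Trained networks look in the newest picture that a camera, given by its name, has taken for a name from the list of things; names that differ only in an ending like _2 or _b are one class to them, and where a whole thing is asked for, a point or a joint stands for the part that bears it (a point fixed in the world has none). Each returns a list of dicts, best first, with "conf" (0 to 1); they miss things now and then, are a little off and sometimes report something else, mostly with a low value. They report only what shows in the picture. A call takes as long as a camera call. They do not tell look-alikes from the thing itself.
- robot.look_for(camera, query): "rect" ([centre column, centre row, width, height] in pixels, round what is visible of it).
- robot.silhouettes(camera, query): "pixels" (420x560 bool, what is visible of it) and "rect" ([centre column, centre row, width, height] in pixels, round what is visible of it).
- robot.tip_of(camera, query): "at" ([row, column] in pixels: a listed point, or the origin of a listed thing).
The state is a dict: "t": time; "q": joint angles; "dq": joint speeds; "joint_torque": joint torques, N m; "tool_pos": TCP position; "orientation": TCP orientation; "force": force on the tool from outside, world axes, zero at the start; "wrist_torque": the same for the moment, N m; "opening": finger opening in m.
Only numpy, scipy, OpenCV 4.12 (cv2) and the standard library are available. Lean on these libraries where they do the work, as an engineer would, in place of code of your own. Each camera call takes 0.05 s, during which the arm holds its last target.

### The job

Set the big bearing cap upright and lengthwise on the clamp's bed between the jaws and let go of it. Then work the clamp's trigger in repeated squeezes of the hand until the sliding jaw holds the cap firmly against the fixed jaw, without overtightening, and let go with the trigger sprung back and the cap held. Leave the other things on the bench alone.

Things in the scene. Friction and masses are not known exactly. Their poses are not given: they have to be found in the camera images.
- clamp: Bench trigger clamp bolted down, grey base plate 270 x 90 mm, 12 mm thick. Origin on the bench; x is the closing direction (from the trigger handle at the -x end to the fixed jaw at the +x end), y across, z up. A toothed bar runs along y = 0 under the sliding head, ahead of it the flat bed.
- bed (a point): Point on top of the steel bed, 34 mm above the bench, where the cap's origin comes to lie once it is held against the fixed jaw, its length along the clamp's x. The bed is 70 mm wide and reaches 78 mm back from here; initially 79 mm or more are free between pad and fixed jaw.
- fixed_jaw (a point): Point on the gripping face of the upright green fixed jaw, 32 mm ahead (+x) of the bed point. The jaw is 70 mm wide and its top is 95 mm above the bench.
- head: Sliding head, axes as the clamp's: green housing (top 76 mm above the bench) with a black fixed handle and ahead (+x) of it a grey trigger. Origin 145 mm above the bench, midway between handle back (x = -27 mm) and released trigger's front (+27 mm): closing two fingers along x about it squeezes. It creeps along x towards the fixed jaw; a friction brake of about 15 N keeps it where it is.
- handle_back (a point): Middle of the handle's back face. The handle is 18 mm thick (x), 28 mm wide (y) and its top is 165 mm above the bench. Outside measure over handle and trigger: 54 mm released, 33 mm fully squeezed.
- trigger_pad (a point): Middle of the trigger's front face, 145 mm above the bench. The trigger is 12 mm thick, 24 mm wide, its top 162 mm above the bench. Once the cap is gripped it stalls short of full travel: squeezes of 22 to 26 N then leave 9 to 14 N on the cap, under 21 N may leave it loose, over 29 N may overtighten.
- trigger (a joint): Trigger travel towards the handle (m): 0 released, 0.021 fully squeezed; springs of 3 to 5 N return it. Inside, a ratchet moves the head half as far as the trigger: a full squeeze advances it about 7 mm (the first one less), the handle going forwards and the trigger back by similar amounts; a squeeze costs 10 N or so for the brake. Let it out fully before the next. Four to nine squeezes.
- jaw_front (a point): Centre of the head's front plate, 58 mm above the bench. Ahead of it a sprung steel pad, 44 mm wide and 40 mm high; its face stands 32 to 44 mm ahead (its setting screw differs each time, not measured). It yields 1 N per mm, up to 16 mm (then no more), once the cap bears on the fixed jaw. Held with 7 N or more after letting go, the cap is firm; over 40 N spoils it.
- cap: The big bearing cap: bare steel arch block 64 mm long (x), 32 mm wide (y), 44 mm high, about 0.45 kg, two legs 18 mm long at its ends with a 22 mm high opening between them, two dark bolt holes in its top. Origin at the centre of its underside, z up. Either end may face the fixed jaw. It starts standing on the bench, left or right of the clamp; the small cap stands on the other side.
- small_cap: Bystander: a smaller bearing cap of the same make, 44 x 26 x 34 mm. Origin under its centre.
- valve_a: Bystander: engine valve standing on its head (42 mm across, 115 mm high). Origin under its centre.
- valve_b: Bystander: another such valve.
- wrench: Bystander: wrench lying beyond the clamp.
- screwdriver: Bystander: screwdriver on the right.
- collar: Bystander: steel ring, 60 mm across, 22 mm high, between robot and clamp.
- oil_can: Bystander: grey can, 64 mm across, 120 mm high.
- bush: Bystander: flanged brass bush, 32 mm across, 34 mm high, between robot and clamp.
Mind the look-alikes: they are no part of the job. Leave any turquoise look-alike of the cap alone.

How it is judged:
On the way, in this order (a step that is already met when the one before it is completed fails the run):
1. the big cap stands on the bed between the jaws, let go (y of cap in the frame of clamp between -0.012 and 0.012 m and z of cap in the frame of clamp below 0.037 m and angle between cap's own z axis and vertical below 0.06 rad and x of cap in the frame of clamp between 0.06 and 0.097 m and contact force between the fingers and cap below 0.1 N), for 0.2 s.
2. the trigger is squeezed (value of joint trigger above 0.012 m).
3. the trigger is let out again (value of joint trigger below 0.005 m).
4. the trigger is squeezed with the jaw bearing on the cap (value of joint trigger above 0.005 m and contact force between head and cap above 6 N), for 0.05 s.
At the end, for the whole second after the job is handed in: The big cap stands on the bed (within 3 mm of it, within 0.06 rad of upright and of the clamp's direction), against the fixed jaw within 3 mm, within 12 mm of the clamp's middle line, at rest, and is gripped with more than 7 N by the sliding jaw's pad, the trigger being let out (below 3 mm) (y of cap in the frame of clamp between -0.012 and 0.012 m and z of cap in the frame of clamp below 0.037 m and angle between cap's own z axis and vertical below 0.06 rad and x of cap in the frame of clamp between 0.09 and 0.096 m and angle between the x axis of cap and the x axis of clamp, either way round below 0.06 rad and contact force between head and cap above 7 N and value of joint trigger below 0.003 m and linear speed of cap below 0.01 m/s); the robot touches nothing.
It fails at once if the cap is pressed by the sliding jaw with more than 40 N (contact force between head and cap above 40 N).
It fails at once if one of the bystanders is moved by more than 30 mm (distance of any of small_cap, valve_a, valve_b, wrench, screwdriver, collar, oil_can, bush from where it was at the start of the episode above 0.03 m).
It also fails if it takes over 72 s, if anything falls off the work surface, if the arm or the gripper's body presses on something with over 40 N, if the wrist force passes 120 N, or if a joint passes its speed limit or range.

## Working session

There is one attempt and no reset: what is moved stays moved. The work goes in short steps, Python scripts to look and compute and a shell command to move; the robot and the scene stay as the last step left them, time stands still between calls to the robot, and variables do not carry over. Pictures are saved under pics/ and viewed, and the job is handed in when it is done.

```bash
ls; mkdir -p pics; python3 - <<'E'
from plant import robot
import cv2
s=robot.read_state(); print({k:(v if not hasattr(v,'round') else v) for k,v in s.items()}); print(robot.grasp_offset)
for c in("side","top"):
    im,d=robot.read_camera(c); cv2.imwrite(f"pics/{c}0.png",im[:,:,::-1])
    m=robot.camera_model(c); print(c,m)
E
```

```text
pics
{'t': 0.0, 'q': array([-1.30741836e+00,  1.31154315e-01,  1.48924290e+00, -2.62078259e-05,
        1.52300959e+00, -8.53753121e-02]), 'dq': array([-2.18543459e-03,  3.88043085e-04, -1.36045250e-03, -5.83573519e-04,
        2.39749300e-03,  6.24718362e-05]), 'joint_torque': array([-1.53328365e-04, -5.59837961e+01, -4.91769361e+01,  7.69393472e-02,
        3.51545541e-02, -1.21648645e-04]), 'tool_pos': array([ 0.20489915, -0.56327174,  0.18521157]), 'orientation': array([-3.09217238e+00, -5.44737184e-01,  2.94076162e-04]), 'force': array([-0.17931891, -0.51268797,  0.04091483]), 'wrist_torque': array([-0.04195789, -0.04116975,  0.06441035]), 'opening': 0.09295990749924267}
0.0188
side {'camera_matrix': array([[526.58564079,   0.        , 278.93365264],
       [  0.        , 526.58564079, 216.10244287],
       [  0.        ,   0.        ,   1.        ]]), 'pose': array([[ 0.96130665, -0.17894534,  0.20944712,  0.25778798],
       [-0.27534128, -0.64829796,  0.70985699, -1.10772333],
       [ 0.00875854, -0.74005968, -0.67248417,  1.12013674],
       [ 0.        ,  0.        ,  0.        ,  1.        ]])}
top {'camera_matrix': array([[398.74755187,   0.        , 286.03611201],
       [  0.        , 398.74755187, 205.02858503],
       [  0.        ,   0.        ,   1.        ]]), 'pose': array([[ 0.01997919, -0.98833699,  0.15096629,  0.4422385 ],
       [-0.99974336, -0.02136189, -0.00754262, -0.03427547],
       [ 0.01067958, -0.15077685, -0.98851014,  0.98871985],
       [ 0.        ,  0.        ,  0.        ,  1.        ]])}
```

View pics/side0.png

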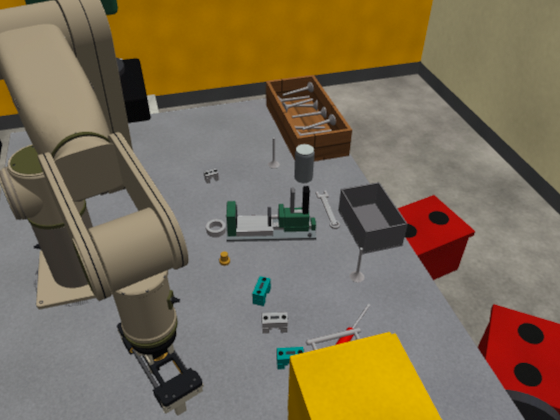

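View pics/top0.png

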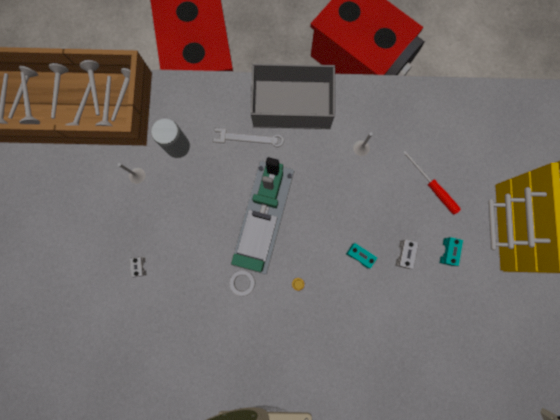

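```bash
cat > h.py <<'E'
from plant import robot
import numpy as np, cv2
def ray(cam,r,c):
    m=robot.camera_model(cam);K=m["camera_matrix"];T=m["pose"]
    d=T[:3,:3]@np.array([(c-K[0,2])/K[0,0],(r-K[1,2])/K[1,1],1]); return T[:3,3],d
def at_z(cam,r,c,z):
    o,d=ray(cam,r,c); return o+d*(z-o[2])/d[2]
def tri(*obs):
    A=np.zeros((3,3));b=np.zeros(3)
    for cam,r,c in obs:
        o,d=ray(cam,r,c); d=d/np.linalg.norm(d);P=np.eye(3)-np.outer(d,d);A+=P;b+=P@o
    x=np.linalg.solve(A,b)
    res=[np.linalg.norm(np.cross(x-ray(c,r,cc)[0],ray(c,r,cc)[1]/np.linalg.norm(ray(c,r,cc)[1]))) for c,r,cc in obs]
    return x,max(res)
def cloud(cam,d):
    m=robot.camera_model(cam);K=m["camera_matrix"];T=m["pose"]
    v,u=np.mgrid[:d.shape[0],:d.shape[1]]
    P=np.stack([(u-K[0,2])/K[0,0]*d,(v-K[1,2])/K[1,1]*d,d],-1)
    return P@T[:3,:3].T+T[:3,3]
def proj(cam,p):
    m=robot.camera_model(cam);K=m["camera_matrix"];T=m["pose"]
    q=(np.asarray(p)-T[:3,3])@T[:3,:3]; q=q@K.T; return q[...,:2]/q[...,2:]
E
python3 - <<'E'
from h import *
np.set_printoptions(precision=4,suppress=True)
pts={}
for c in("side","top"):
    for n in["clamp","bed","fixed_jaw","head","handle_back","trigger_pad","jaw_front","cap","small_cap"]:
        r=robot.tip_of(c,n); print(c,n,[(np.round(x["at"],1),round(x["conf"],2)) for x in r[:4]])
        if r: pts.setdefault(n,[]).append((c,*r[0]["at"]))
for n,o in pts.items():
    if len(o)==2: print(n,*tri(*o))
print(robot.read_state()["t"])
E
```

```text
side clamp [(array([232.3, 275.6]), 0.58)]
side bed []
side fixed_jaw [(array([218.3, 234.3]), 0.75)]
side head [(array([193.1, 299.9]), 0.84), (array([229.1, 276. ]), 0.68), (array([193.8, 291.3]), 0.42), (array([260.8, 224.5]), 0.29)]
side handle_back [(array([191.8, 310.1]), 0.9)]
side trigger_pad [(array([195.1, 290.7]), 0.6)]
side jaw_front [(array([229.8, 215.6]), 0.74), (array([216.7, 278.4]), 0.57)]
side cap [(array([360.3, 293.2]), 0.86), (array([294.2, 258.7]), 0.76), (array([327.9, 274.3]), 0.57), (array([261.7, 224.2]), 0.17)]
side small_cap [(array([178.5, 211.1]), 0.54), (array([211.3, 330.2]), 0.19)]
top clamp [(array([209.6, 264.1]), 0.9)]
top bed [(array([246.4, 253.4]), 0.82)]
top fixed_jaw [(array([255.6, 251.5]), 0.57)]
top head [(array([166.9, 267.3]), 0.91), (array([175.3, 137.9]), 0.62)]
top handle_back [(array([162.1, 272.3]), 0.76)]
top trigger_pad [(array([185.8, 264.4]), 0.6)]
top jaw_front [(array([205.8, 264.4]), 0.76)]
top cap [(array([252.2, 444.5]), 0.8), (array([255.2, 357.6]), 0.73)]
top small_cap [(array([263.5, 140.5]), 0.78), (array([205.6, 262.8]), 0.53), (array([205.7, 264.2]), 0.43)]
clamp [ 0.58    0.0134 -0.0069] 0.00146144411400415
fixed_jaw [0.4607 0.0366 0.0602] 0.0035746290531422737
head [0.6509 0.002  0.1441] 0.0031493299711331498
handle_back [ 0.6688 -0.0099  0.1516] 0.005563255986122914
trigger_pad [0.6173 0.0065 0.1382] 0.003954187690194977
jaw_front [0.4858 0.0064 0.0727] 0.09244738470938507
cap [ 0.4897 -0.4365  0.0024] 0.006274291887547079
small_cap [0.4375 0.3085 0.0088] 0.0036263348231730936
1.0
```

The side view shows the clamp with its green fixed jaw at (232,218) and its handle and trigger at (299,195). The bare-steel big cap is at (275,321) and the two turquoise look-alikes are at (261,290) and (290,357). In the top view the cap is at (409,254) and the clamp runs from the handle (272,165) to the jaw (250,262). Next I'll refine this with depth.

```bash
python3 - <<'E'
from h import *
np.set_printoptions(precision=4,suppress=True)
im,d=robot.read_camera("top"); P=cloud("top",d)
ims,ds=robot.read_camera("side"); Ps=cloud("side",ds)
np.savez("c0.npz",im=im,d=d,P=P,ims=ims,ds=ds,Ps=Ps)
def rect(mask,n):
    p=P[mask][:,:2]; 
    r=cv2.minAreaRect((p*1000).astype(np.float32)); print(n,len(p),r,"zmed",np.median(P[mask][:,2]))
v,u=np.mgrid[:420,:560]; ok=d>0
print("bench z",np.median(P[300:400,300:400,2]))
Z=P[...,2]
cap=ok&(abs(u-409)<18)&(abs(v-254)<22)
print("cap z pcts",np.percentile(Z[cap],[5,50,80,90,99]))
rect(cap&(Z>.034),"cap")
jaw=ok&(abs(u-252)<30)&(abs(v-260)<22)
rect(jaw&(Z>.085)&(Z<.105),"fixedjaw")
cl=ok&(abs(u-262)<40)&(v>140)&(v<280)
rect(cl&(Z>.008)&(Z<.2),"clamp all")
rect(cl&(Z>.15),"handle top")
rect(cl&(v>215)&(Z>.028)&(Z<.042),"bed")
rect(cl&(v<210)&(Z>.065)&(Z<.085),"head")
for c,M,PP,i in(("top",0,P,im),("side",0,Ps,ims)):
    for r in robot.silhouettes(c,"cap"):
        m=r["pixels"]&(PP[...,2]>.036)&(PP[...,2]<.055)
        if m.sum()>20: print(c,r["rect"],r["conf"],m.sum(),cv2.minAreaRect((PP[m][:,:2]*1000).astype(np.float32)),np.median(PP[m][:,2]),PP[m].mean(0),i[r["pixels"]].mean(0))
big=cv2.resize(im[140:290,200:450],None,fx=3,fy=3,interpolation=cv2.INTER_CUBIC)
cv2.imwrite("pics/topz.png",big[:,:,::-1])
cv2.imwrite("pics/sidez.png",cv2.resize(ims[170:380,190:360],None,fx=3,fy=2.8,interpolation=cv2.INTER_CUBIC)[:,:,::-1])
E
```

```text
bench z 0.000447671549826667
cap z pcts [-0.0019  0.0017  0.0433  0.045   0.0474]
cap 399 ((475.9323425292969, -334.036865234375), (33.20240783691406, 64.05268859863281), 77.51868438720703) zmed 0.0444816254203273
fixedjaw 375 ((448.6946716308594, 42.250038146972656), (70.07556915283203, 28.745615005493164), 76.81642150878906) zmed 0.0948840193475009
clamp all 4178 ((581.4854125976562, 16.538986206054688), (356.9554443359375, 171.57984924316406), 5.589756488800049) zmed 0.034346652528370936
handle top 186 ((642.3521118164062, -5.220844268798828), (27.681669235229492, 53.34800720214844), 76.90254211425781) zmed 0.16298663554340986
bed 1168 ((504.5049743652344, 28.31015396118164), (69.86305236816406, 128.07949829101562), 76.32743835449219) zmed 0.034196344260169986
head 525 ((621.264404296875, 2.6026611328125), (58.95206069946289, 98.28610229492188), 82.31558227539062) zmed 0.0769291630418718
top [361.6, 253.2, 30.3, 23.4] 0.88 381 ((469.9467468261719, -225.18673706054688), (64.19527435302734, 32.17216873168945), 57.538726806640625) 0.04467931707900441 [ 0.47   -0.2244  0.0444] [ 19.11
[... 182 characters left out ...]
 [ 0.4839 -0.4412  0.0442] [ 21.5881 103.6331  99.0288]
top [406.8, 254.3, 16.8, 28.8] 0.77 353 ((475.6073303222656, -332.576171875), (30.609203338623047, 63.32625198364258), 79.58952331542969) 0.04448294478324988 [ 0.4752 -0.3315  0.0442] [119.3366 117.4707 119.8902]
side [287.6, 358.6, 27.5, 23.1] 0.8 272 ((484.5672912597656, -441.3030090332031), (33.08375930786133, 63.85478973388672), 77.21932220458984) 0.04482348953719473 [ 0.4797 -0.4394  0.0445] [ 19.4848 100.5041  93.0496]
side [258.6, 290.4, 23.3, 31.8] 0.56 246 ((470.64739990234375, -225.6061553955078), (69.69422149658203, 31.886173248291016), 55.90925979614258) 0.04439733295618575 [ 0.4695 -0.2279  0.0442] [12.056  95.9746 92.2188]
```

View pics/topz.png

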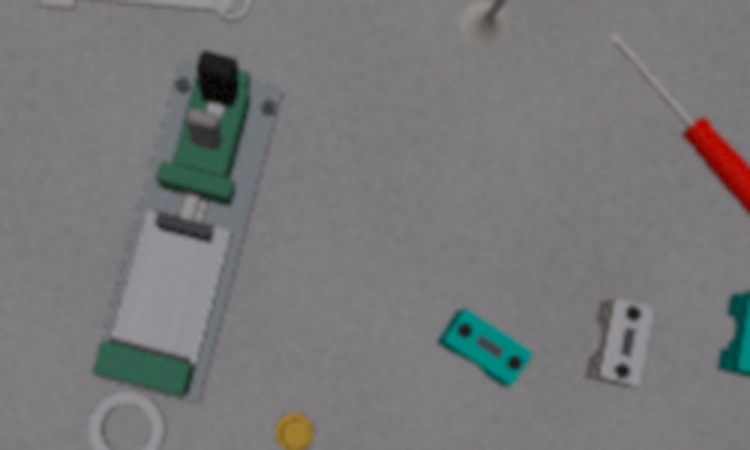

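View pics/sidez.png

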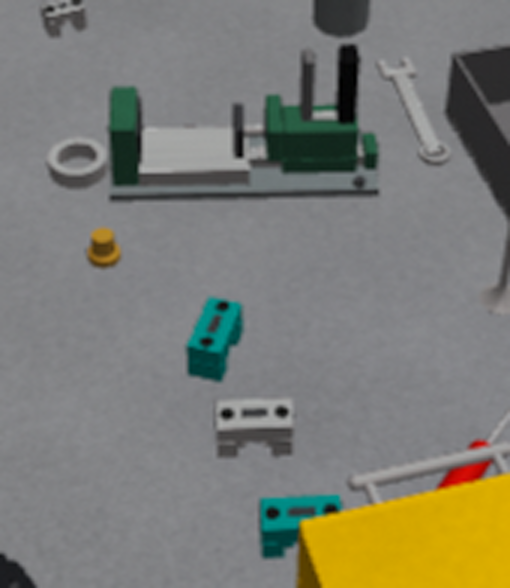

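```bash
python3 - <<'E'
from h import *
np.set_printoptions(precision=4,suppress=True)
D=np.load("c0.npz")
def fit(P,m,n):
    p=P[m]; print(n,m.sum(),[np.round(x,1) for x in cv2.minAreaRect((p[:,:2]*1000).astype(np.float32))],"z",np.median(p[:,2]))
th=np.deg2rad(166.7);u=np.array([np.cos(th),np.sin(th)]);w=np.array([-u[1],u[0]])
jc=np.array([.4487,.0422])
for c,P in(("top",D["P"]),("side",D["Ps"])):
    X,Y,Z=[P[...,i] for i in range(3)]
    fit(P,(abs(X-.476)<.045)&(abs(Y+.333)<.035)&(Z>.038)&(Z<.052),c+" cap")
    a=(P[...,:2]-jc)@u; b=(P[...,:2]-jc)@w
    fit(P,(abs(a)<.03)&(abs(b)<.05)&(Z>.088)&(Z<.102),c+" jaw")
    fit(P,(a<-.13)&(abs(b)<.04)&(Z>.145)&(Z<.175)&(a>-.26),c+" handle+trig")
    m=(a<-.16)&(abs(b)<.04)&(Z>.145)&(Z<.175)&(a>-.26)
    print(" a range handle+trig",np.percentile(a[m],[1,99]),"b",np.percentile(b[m],[2,50,98]))
    m=(a<-.04)&(abs(b)<.03)&(Z>.042)&(Z<.085)&(a>-.16)
    h,e=np.histogram(a[m],bins=40,range=(-.16,-.04)); print(" pad/plate hist",[(round(float(x),3),int(k)) for x,k in zip(e,h) if k])
    mj=(abs(a)<.03)&(abs(b)<.03)&(Z>.05)&(Z<.102); print(" jaw a",np.percentile(a[mj],[1,99]))
    mb=(a<-.02)&(a>-.08)&(abs(b)<.06)&(Z>.03)&(Z<.038); print(" bed b",np.percentile(b[mb],[1,99]))
E
```

```text
top cap 386 [array([ 476. , -333.9]), array([33.2, 64. ]), np.float64(77.0)] z 0.04454913342538591
top jaw 370 [array([447.4,  42.6]), array([69.8, 25.9]), np.float64(76.4)] z 0.09489815264512841
top handle+trig 203 [array([642.3,  -5.3]), array([27.7, 53.5]), np.float64(77.2)] z 0.16257162137489123
 a range handle+trig [-0.2254 -0.1728] b [-0.0109  0.0022  0.0153]
 pad/plate hist [(-0.16, 25), (-0.157, 16), (-0.154, 27), (-0.151, 20), (-0.148, 23), (-0.145, 24), (-0.142, 59), (-0.139, 28), (-0.136, 6), (-0.133, 7), (-0.13, 7), (-0.127, 6), (-0.124, 6), (-0.121, 6), (-0.118, 16), (-0.115, 27), (-0.112, 24), (-0.109, 48)]
 jaw a [-0.0148  0.014 ]
 bed b [-0.0335  0.0349]
side cap 295 [array([ 476.2, -334. ]), array([36.1, 65.2]), np.float64(74.5)] z 0.044547759209459636
side jaw 157 [array([448.5,  43.4]), array([76.7, 26.2]), np.float64(78.2)] z 0.09548036564696027
side handle+trig 112 [array([641.8,  -7.3]), array([31. , 53.1]), np.float64(78.5)] z 0.1603601052026178
 a range handle+trig [-0.2252 -0.173 ] b [-0.0114  0.0086  0.0175]
 pad/plate hist [(-0.16, 20), (-0.157, 12), (-0.154, 14), (-0.151, 13), (-0.148, 14), (-0.145, 13), (-0.142, 16), (-0.139, 17), (-0.136, 4), (-0.133, 4), (-0.13, 4), (-0.127, 4), (-0.124, 4), (-0.121, 4), (-0.118, 16), (-0.115, 20), (-0.112, 19), (-0.109, 12), (-0.073, 1), (-0.049, 1)]
 jaw a [-0.0152  0.0142]
 bed b [-0.0355  0.0374]
```

```bash
python3 -m handwheel '0.1 0.767 -0.1 0 0 -0.737;0.1 0.767 -0.1 0 0 -0.737;0.1 0.767 -0.1 0 0 -0.737;0.1 0.767 -0.1 0 0 -0.737;0.1 0.767 -0.1 0 0 -0.737' -0.29 25; python3 -m handwheel '0 0 0 0 0 0;0 0 0 0 0 0'
```

```text
t: 1.7
tool_pos: [0.2351, -0.3311, 0.1555]
orientation: [-3.119, 0.367, 0.0]
force: [0.4, -0.5, 0.2]
opening: 0.061
t: 1.9
tool_pos: [0.2354, -0.3337, 0.1566]
orientation: [3.12, -0.358, 0.001]
force: [-1.0, -0.4, 1.0]
opening: 0.0597
```

```bash
python3 -m handwheel '0.803 0 -0.2 0 0 0;0.803 0 -0.2 0 0 0;0.803 0 -0.2 0 0 0;0.803 0 -0.2 0 0 0;0.803 0 -0.2 0 0 0';python3 -m handwheel '0 0 0 0 0 0;0 0 0 0 0 0'; python3 - <<'E'
from h import *
s=robot.read_state();print(s["tool_pos"],s["orientation"])
im,d=robot.read_camera("side");cv2.imwrite("pics/s1.png",cv2.resize(im[230:400,180:380],None,fx=3.5,fy=3.5)[:,:,::-1])
E
```

```text
t: 2.4
tool_pos: [0.4784, -0.3351, 0.0954]
orientation: [3.12, -0.362, 0.001]
force: [-0.1, 0.1, 0.7]
opening: 0.0601
t: 2.6
tool_pos: [0.4761, -0.3341, 0.0944]
orientation: [-3.12, 0.359, 0.004]
force: [-0.9, 0.1, 0.2]
opening: 0.06
[ 0.47607173 -0.33412963  0.09435357] [-3.11965987  0.35892234  0.0043431 ]
```

View pics/s1.png

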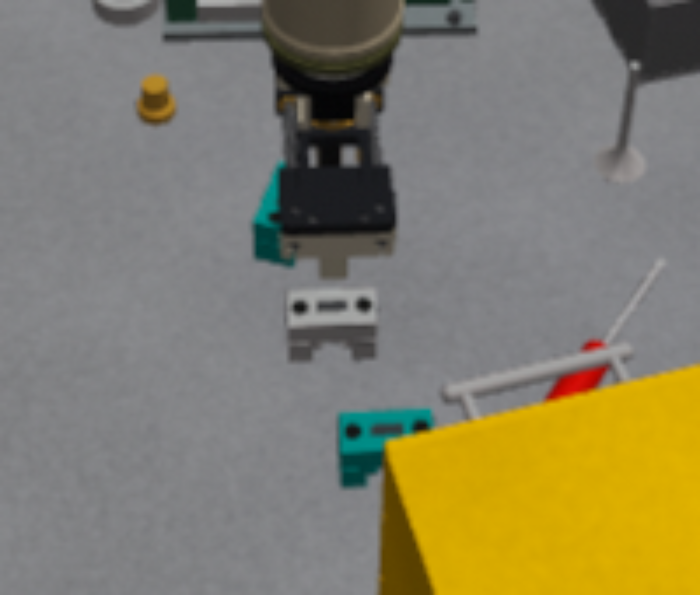

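The finger (column 333) lines up with the middle of the cap (332), and the neighbours are clear. I'll go down and grip.

```bash
python3 -m handwheel '0 0 -0.15 0 0 0;0 0 -0.265 0 0 0;0 0 -0.265 0 0 0;0 0 -0.265 0 0 0'; python3 -m handwheel '0 0 0 0 0 0;0 0 0 0 0 0;0 0 0 0 0 0;0 0 0 0 0 0;0 0 0 0 0 0' 1 25
```

```text
t: 3.05
tool_pos: [0.4753, -0.3346, 0.0181]
orientation: [3.12, -0.363, 0.001]
force: [0.4, -0.2, 0.1]
opening: 0.0605
t: 3.55
tool_pos: [0.4762, -0.3339, 0.0172]
orientation: [3.121, -0.36, 0.001]
force: [0.7, -0.1, 0.8]
opening: 0.0245
```

```bash
python3 - <<'E'
from h import *
s=robot.read_state();print(s["opening"],s["force"])
im,d=robot.read_camera("side");cv2.imwrite("pics/s2.png",cv2.resize(im[230:400,180:380],None,fx=3.5,fy=3.5)[:,:,::-1])
s=robot.read_state();print(s["opening"],s["force"])
im,d=robot.read_camera("top");cv2.imwrite("pics/t2.png",cv2.resize(im[200:320,330:480],None,fx=4,fy=4)[:,:,::-1])
E
```

```text
0.024527476166488888 [ 0.68440536 -0.12154945  0.76429481]
0.02057389339186927 [ 0.4881054  -0.55267132  0.59107766]
```

View pics/s2.png

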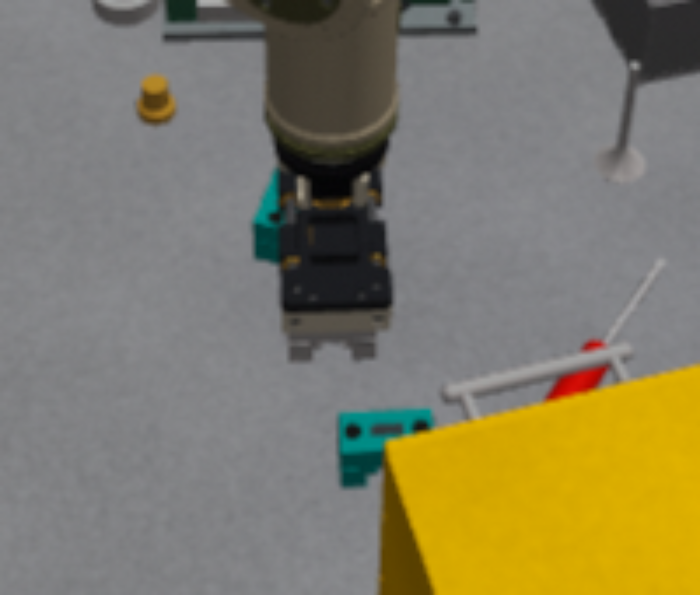

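View pics/t2.png

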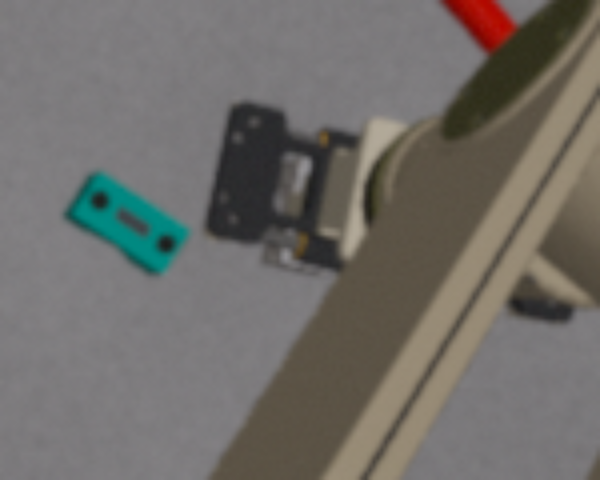

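The side view shows the gripper over the cap, whose legs are at (300,352) and (363,352). The opening reads below the cap's 32 mm width, so I'll let it settle before judging.

```bash
python3 -m handwheel '0 0 0 0 0 0'; python3 -m handwheel '0 0 0 0 0 0;0 0 0 0 0 0'; python3 - <<'E'
from h import *
im,d=robot.read_camera("side");cv2.imwrite("pics/s3.png",cv2.resize(im[290:345,240:310],None,fx=9,fy=9,interpolation=cv2.INTER_CUBIC)[:,:,::-1])
P=cloud("side",d)
for r,c in [(324,258),(324,273),(327,273),(329,273),(332,273),(332,265),(332,284),(315,275),(300,275)]: print(r,c,P[r,c].round(3))
E
```

```text
t: 3.75
tool_pos: [0.476, -0.3337, 0.0167]
orientation: [-3.121, 0.36, 0.0]
force: [-0.0, -0.2, 0.4]
opening: 0.0089
t: 3.95
tool_pos: [0.4759, -0.3337, 0.0166]
orientation: [-3.121, 0.36, 0.0]
force: [0.5, 1.1, -0.5]
opening: 0.0008
324 258 [ 0.44  -0.31   0.002]
324 273 [ 0.451 -0.416  0.137]
327 273 [ 0.47  -0.346  0.026]
329 273 [ 0.474 -0.334 -0.001]
332 273 [ 0.471 -0.344  0.001]
332 265 [ 0.451 -0.339  0.002]
332 284 [ 0.498 -0.352  0.002]
315 275 [ 0.454 -0.42   0.174]
300 275 [ 0.471 -0.362  0.152]
```

View pics/s3.png

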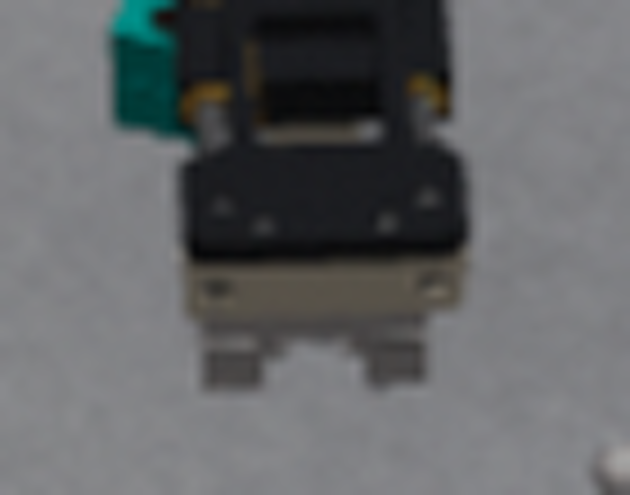

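```bash
python3 - <<'E'
from h import *
for p in [(.476,-.334,.0944),(.469,-.363,.0944),(.483,-.305,.0944),(.469,-.363,.113)]: print(p,proj("side",p))
for p in [(.476,-.334,.0166),(.476,-.334,.0354),(.472,-.350,.0166),(.472,-.35,.036),(.476,-.334,.044)]: print(p,proj("side",p))
im,d=robot.read_camera("top");cv2.imwrite("pics/t3.png",cv2.resize(im[220:290,370:440],None,fx=8,fy=8,interpolation=cv2.INTER_CUBIC)[:,:,::-1])
P=cloud("top",d)
for r in range(236,272,4): print(r,[tuple(P[r,c].round(3)) for c in (398,404,410)])
E
```

```text
(0.476, -0.334, 0.0944) [273.91127475 305.64301879]
(0.469, -0.363, 0.0944) [274.34725877 315.56979315]
(0.483, -0.305, 0.0944) [273.49000522 296.05127399]
(0.469, -0.363, 0.113) [274.36999005 310.76695893]
(0.476, -0.334, 0.0166) [273.83943287 324.8153598 ]
(0.476, -0.334, 0.0354) [273.85627304 320.32124748]
(0.472, -0.35, 0.0166) [274.01521439 330.22341852]
(0.472, -0.35, 0.036) [274.03450709 325.595121  ]
(0.476, -0.334, 0.044) [273.86408417 318.2367027 ]
236 [(np.float64(0.507), np.float64(-0.271), np.float64(0.176)), (np.float64(0.507), np.float64(-0.282), np.float64(0.179)), (np.float64(0.51), np.float64(-0.303), np.float64(0.152))]
240 [(np.float64(0.499), np.float64(-0.27), np.float64(0.177)), (np.float64(0.509), np.float64(-0.326), np.float64(0.034)), (np.float64(0.5), np.float64(-0.295), np.float64(0.176))]
244 [(np.float64(0.491), np.float64(-0.27), np.float64(0.177)), (np.float64(0.499), np.float64(-0.323), np.float64(0.043)), (np.float64(0.492), np.float64(-0.295), np.float64(0.174))]
248 [(np.float64(0.483), np.float64(-0.27), np.float64(0.178)), (np.float64(0.49), np.f
[... 315 characters left out ...]
-0.269), np.float64(0.178)), (np.float64(0.467), np.float64(-0.282), np.float64(0.176)), (np.float64(0.467), np.float64(-0.293), np.float64(0.181))]
260 [(np.float64(0.459), np.float64(-0.276), np.float64(0.154)), (np.float64(0.459), np.float64(-0.29), np.float64(0.15)), (np.float64(0.46), np.float64(-0.302), np.float64(0.149))]
264 [(np.float64(0.452), np.float64(-0.313), np.float64(0.024)), (np.float64(0.452), np.float64(-0.32), np.float64(0.048)), (np.float64(0.451), np.float64(-0.301), np.float64(0.154))]
268 [(np.float64(0.443), np.float64(-0.321), np.float64(-0.002)), (np.float64(0.443), np.float64(-0.335), np.float64(0.001)), (np.float64(0.443), np.float64(-0.335), np.float64(0.047))]
```

View pics/t3.png

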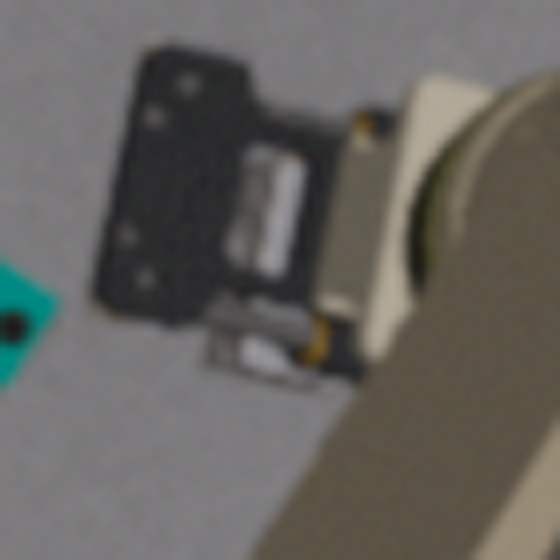

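```bash
python3 - <<'E'
from h import *
np.set_printoptions(precision=3,suppress=True)
D=np.load("c0.npz");P=D["Ps"]
m=(abs(P[...,0]-.205)<.12)&(abs(P[...,1]+.564)<.13)&(P[...,2]>.1)
v,u=np.nonzero(m);print(v.min(),v.max(),u.min(),u.max(),np.sort(P[m][:,2])[:15])
for c in range(130,215,6):
    col=[(r,*P[r,c].round(3)) for r in range(360,415,5) if P[r,c,2]>.1]
    print(c,[tuple(float(x) for x in t) for t in col[-3:]])
print(proj("side",(.205,-.564,.186)), robot.tip_of("side","cap")[:1] and 0)
cv2.imwrite("pics/s0g.png",cv2.resize(D["ims"][300:420,100:240],None,fx=5,fy=5,interpolation=cv2.INTER_CUBIC)[:,:,::-1])
E
```

```text
160 415 45 202 [0.218 0.221 0.221 0.222 0.223 0.223 0.224 0.225 0.225 0.225 0.226 0.226
 0.226 0.226 0.227]
130 []
136 []
142 [(360.0, 0.176, -0.555, 0.318), (365.0, 0.176, -0.568, 0.322), (405.0, 0.258, -1.108, 1.12)]
148 [(365.0, 0.187, -0.586, 0.345), (370.0, 0.184, -0.579, 0.319), (375.0, 0.183, -0.588, 0.32)]
154 [(385.0, 0.191, -0.613, 0.325), (390.0, 0.191, -0.622, 0.325), (395.0, 0.189, -0.627, 0.318)]
160 [(395.0, 0.201, -0.647, 0.347), (400.0, 0.2, -0.655, 0.346), (405.0, 0.197, -0.648, 0.32)]
166 [(400.0, 0.208, -0.656, 0.343), (405.0, 0.207, -0.663, 0.34), (410.0, 0.204, -0.656, 0.313)]
172 [(395.0, 0.219, -0.651, 0.345), (400.0, 0.218, -0.659, 0.345), (405.0, 0.216, -0.66, 0.33)]
178 [(400.0, 0.226, -0.653, 0.329), (405.0, 0.224, -0.649, 0.307), (410.0, 0.22, -0.625, 0.247)]
184 [(400.0, 0.235, -0.646, 0.312), (405.0, 0.232, -0.621, 0.253), (410.0, 0.23, -0.621, 0.235)]
190 [(385.0, 0.249, -0.642, 0.346), (390.0, 0.248, -0.648, 0.342), (395.0, 0.246, -0.641, 0.314)]
196 [(380.0, 0.26, -0.637, 0.348), (385.0, 0.258, -0.643, 0.344), (390.0, 0.257, -0.643, 0.328)]
202 [(385.0, 0.268, -0.639, 0.332)]
208 []
214 []
[169.408 398.928] 0
```

View pics/s0g.png

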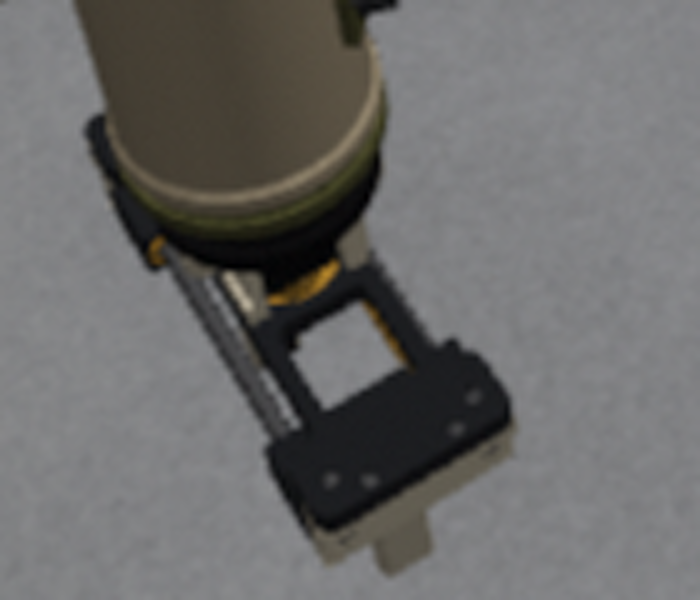

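The depth images show the real fingertips about 33 mm above the reported TCP height. At the start they were at z≈0.219 with the TCP reported at 0.185, so the fingers closed just above the cap. I'll lift, reopen and measure that offset properly.

```bash
python3 -m handwheel '0 0 0.17 0 0 0;0 0 0.33 0 0 0;0 0 0.33 0 0 0;0 0 0.33 0 0 0;0 0 0.33 0 0 0' -0.29; python3 -m handwheel '0 0 0 0 0 0;0 0 0 0 0 0;0 0 0 0 0 0;0 0 0 0 0 0'; python3 - <<'E'
from h import *
im,d=robot.read_camera("side");P=cloud("side",d);np.save("P4.npy",P)
print(robot.read_state()["tool_pos"])
cv2.imwrite("pics/s4.png",cv2.resize(im[230:350,210:330],None,fx=5,fy=5,interpolation=cv2.INTER_CUBIC)[:,:,::-1])
for c in range(262,290,3):
    print(c,[(r,*[float(x) for x in P[r,c].round(3)]) for r in range(270,330,3) if P[r,c,2]>.05][-4:])
E
```

```text
t: 4.6
tool_pos: [0.4754, -0.3333, 0.1146]
orientation: [-3.12, 0.36, 0.002]
force: [-0.7, 0.3, -0.5]
opening: 0.036
t: 5.0
tool_pos: [0.4757, -0.3335, 0.1151]
orientation: [-3.12, 0.36, 0.001]
force: [-0.5, 0.4, 0.6]
opening: 0.0599
[ 0.47583691 -0.33363587  0.11535449]
262 [(288, 0.426, -0.419, 0.275), (291, 0.426, -0.419, 0.265), (294, 0.428, -0.41, 0.244), (297, 0.427, -0.412, 0.237)]
265 [(288, 0.432, -0.421, 0.275), (291, 0.433, -0.417, 0.261), (294, 0.434, -0.412, 0.245), (297, 0.434, -0.411, 0.233)]
268 [(288, 0.438, -0.423, 0.275), (291, 0.438, -0.422, 0.264), (294, 0.441, -0.412, 0.243), (297, 0.44, -0.413, 0.233)]
271 [(294, 0.447, -0.414, 0.242), (297, 0.447, -0.415, 0.234), (300, 0.457, -0.376, 0.173), (303, 0.458, -0.374, 0.16)]
274 [(294, 0.453, -0.417, 0.245), (297, 0.453, -0.417, 0.234), (300, 0.464, -0.377, 0.172), (303, 0.464, -0.376, 0.16)]
277 [(297, 0.459, -0.418, 0.233), (300, 0.471, -0.379, 0.172), (303, 0.471, -0.379, 0.161), (309, 0.258, -1.108, 1.12)]
280 [(288, 0.463, -0.426, 0.27), (291, 0.463, -0.426, 0.262), (294, 0.465, -0.42, 0.243), (297, 0.465, -0.419, 0.233)]
283 [(285, 0.47, -0.423, 0.274), (288, 0.469, -0.428, 0.271), (291, 0.47, -0.426, 0.259), (294, 0.471, -0.422, 0.244)]
286 [(285, 0.476, -0.426, 0.276), (288, 0.475, -0.43, 0.272), (291, 0.475, -0.431, 0.263), (294, 0.477, -0.424, 0.244)]
289 [(285, 0.483, -0.425, 0.272), (288, 0.481, -0.431, 0.271), (291, 0.482, -0.43, 0.259), (294, 0.484, -0.425, 0.243)]
```

View pics/s4.png

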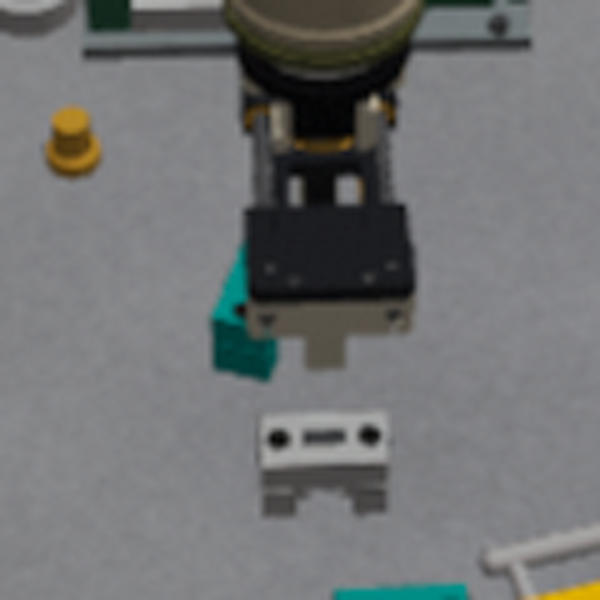

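The cap stands untouched, with its holes at (278,438) and (370,435). The finger tip ends at crop row 368, which is z≈0.15 against a reported TCP of 0.115, so the true tips are about 36 mm higher than reported. I'll go down in two stages.

```bash
python3 -m handwheel '0 0 -0.15 0 0 0;0 0 -0.3 0 0 0;0 0 -0.4 0 0 0;0 0 -0.4 0 0 0;0 0 -0.4 0 0 0'; python3 - <<'E'
from h import *
im,d=robot.read_camera("side");P=cloud("side",d)
print(robot.read_state()["tool_pos"],robot.read_state()["force"])
cv2.imwrite("pics/s5.png",cv2.resize(im[270:350,230:320],None,fx=7,fy=7,interpolation=cv2.INTER_CUBIC)[:,:,::-1])
for c in (271,274,277):
    print(c,[(r,*[float(x) for x in P[r,c].round(3)]) for r in range(318,345,2)])
E
```

```text
t: 5.55
tool_pos: [0.4759, -0.3336, -0.004]
orientation: [-3.12, 0.361, 0.001]
force: [-0.3, -0.4, 1.2]
opening: 0.06
[ 0.47705894 -0.33464743 -0.00239431] [ 0.79368784 -0.19071674  0.06960667]
271 [(318, 0.447, -0.413, 0.157), (320, 0.446, -0.417, 0.155), (322, 0.445, -0.422, 0.155), (324, 0.444, -0.423, 0.148), (326, 0.445, -0.421, 0.138), (328, 0.446, -0.418, 0.127), (330, 0.446, -0.415, 0.115), (332, 0.457, -0.378, 0.052), (334, 0.457, -0.376, 0.042), (336, 0.463, -0.354, 0.001), (338, 0.461, -0.36, 0.001), (340, 0.46, -0.365, 0.0), (342, 0.459, -0.37, -0.001), (344, 0.457, -0.377, 0.001)]
274 [(318, 0.453, -0.417, 0.16), (320, 0.452, -0.42, 0.157), (322, 0.451, -0.424, 0.155), (324, 0.45, -0.428, 0.153), (326, 0.452, -0.421, 0.137), (328, 0.453, -0.417, 0.122), (330, 0.453, -0.417, 0.115), (332, 0.465, -0.376, 0.048), (334, 0.464, -0.377, 0.04), (336, 0.47, -0.358, 0.003), (338, 0.468, -0.364, 0.004), (340, 0.468, -0.364, -0.004), (342, 0.465, -0.374, 0.002), (344, 0.464, -0.38, 0.003)]
277 [(318, 0.46, -0.416, 0.156), (320, 0.459, -0.422, 0.157), (322, 0.457, -0.427, 0.157), (324, 0.457, -0.428, 0.151), (326, 0.458, -0.425, 0.139), (328, 0.459, -0.422, 0.127), (330, 0.46, -0.419, 0.116), (332, 0.472, -0.377, 0.046), (334, 0.471, -0.381, 0.043), (336, 0.476, -0.362, 0.007), (338, 0.477, -0.362, -0.003), (340, 0.474, -0.37, 0.001), (342, 0.473, -0.374, -0.001), (344, 0.471, -0.381, 0.001)]
```

View pics/s5.png

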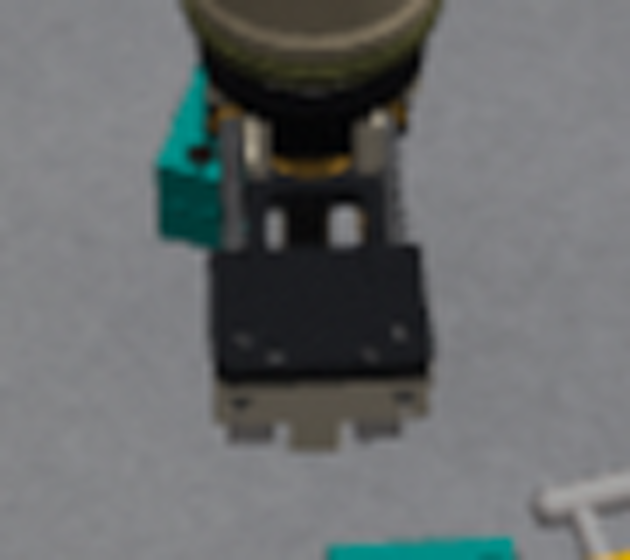

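The finger straddles the cap, and its tip ends at row 335, so z≈0.038. I'll go another 25 mm down and grip.

```bash
python3 -m handwheel '0 0 -0.043 0 0 0;0 0 -0.085 0 0 0;0 0 -0.085 0 0 0'; python3 -m handwheel '0 0 0 0 0 0;0 0 0 0 0 0;0 0 0 0 0 0;0 0 0 0 0 0;0 0 0 0 0 0' 1 25
```

```text
t: 5.9
tool_pos: [0.4749, -0.3328, -0.0316]
orientation: [-3.119, 0.36, 0.003]
force: [0.3, 0.1, -0.8]
opening: 0.0601
t: 6.4
tool_pos: [0.4765, -0.3334, -0.0293]
orientation: [-3.12, 0.36, -0.001]
force: [0.4, 4.2, 3.3]
opening: 0.0316
```

Gripped at 31.6 mm. I'll lift and carry.

```bash
python3 -m handwheel '0 0 0.1 0 0 0;0 0 0.23 0 0 0;0 0 0.4 0 0 0;0 0 0.4 0 0 0;0 0.1 0.4 0 0 0' 1 35; python3 -m handwheel '0.04 0.5 0 0 0 0;0.04 0.5 0 0 0 0;0.04 0.5 0 0 0 0;0.04 0.5 0 0 0 0'; python3 -m handwheel '0 0 0 0 0 0;0 0 0 0 0 0'; python3 - <<'E'
from h import *
im,d=robot.read_camera("side");P=cloud("side",d)
print(robot.read_state()["tool_pos"],robot.read_state()["opening"])
cv2.imwrite("pics/s6.png",cv2.resize(im[170:350,190:370],None,fx=3.3,fy=3.3,interpolation=cv2.INTER_CUBIC)[:,:,::-1])
E
```

```text
t: 6.9
tool_pos: [0.4767, -0.3072, 0.0922]
orientation: [3.116, -0.364, 0.006]
force: [0.8, 1.5, -7.1]
opening: 0.0316
t: 7.3
tool_pos: [0.4867, -0.1476, 0.0881]
orientation: [-3.118, 0.352, 0.006]
force: [0.3, -1.0, -5.5]
opening: 0.032
t: 7.5
tool_pos: [0.4874, -0.1543, 0.0894]
orientation: [3.121, -0.361, -0.002]
force: [0.2, -0.6, -5.4]
opening: 0.032
[ 0.4874597  -0.1547396   0.08955851] 0.03130270943496797
```

View pics/s6.png

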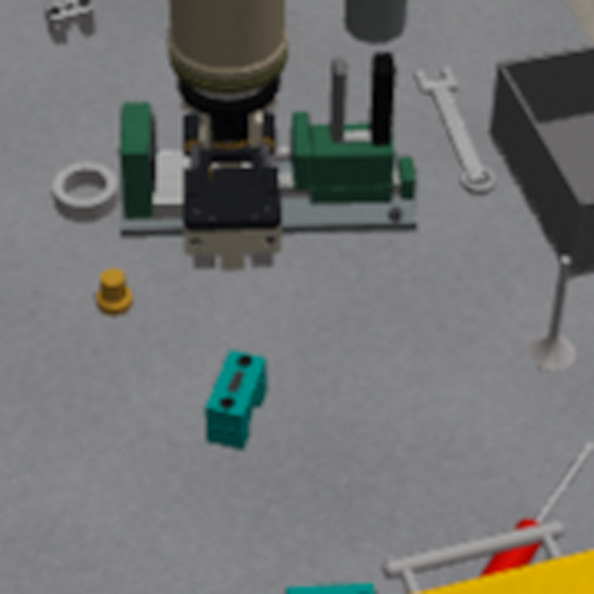

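The cap is held level between the fingers at (232,258), with the clamp ahead. I'll carry it over the bed.

```bash
python3 -m handwheel '0.042 0.61 0 0 0 0;0.042 0.61 0 0 0 0;0.042 0.61 0 0 0 0;0.042 0.61 0 0 0 0;0.042 0.61 0 0 0 0'; python3 -m handwheel '0 0 -0.1 0 0 0;0 0 -0.1 0 0 0;0 0 -0.1 0 0 0'; python3 - <<'E'
from h import *
np.set_printoptions(precision=4,suppress=True)
im,d=robot.read_camera("side");P=cloud("side",d)
s=robot.read_state();print(s["tool_pos"],s["opening"],s["orientation"])
ims=cv2.resize(im[150:260,200:340],None,fx=5,fy=5,interpolation=cv2.INTER_CUBIC); cv2.imwrite("pics/s7.png",ims[:,:,::-1])
im,d=robot.read_camera("top");P=cloud("top",d)
cv2.imwrite("pics/t7.png",cv2.resize(im[150:290,200:330],None,fx=4.2,fy=4.2,interpolation=cv2.INTER_CUBIC)[:,:,::-1])
E
```

```text
t: 8.05
tool_pos: [0.5007, 0.0318, 0.09]
orientation: [-3.12, 0.357, 0.001]
force: [0.8, -0.9, -5.0]
opening: 0.0318
t: 8.35
tool_pos: [0.4997, 0.0278, 0.0596]
orientation: [3.12, -0.363, -0.004]
force: [0.7, -0.9, -4.6]
opening: 0.0322
[0.5007 0.028  0.0606] 0.03178100404700441 [ 3.1203 -0.3635 -0.0007]
```

View pics/s7.png

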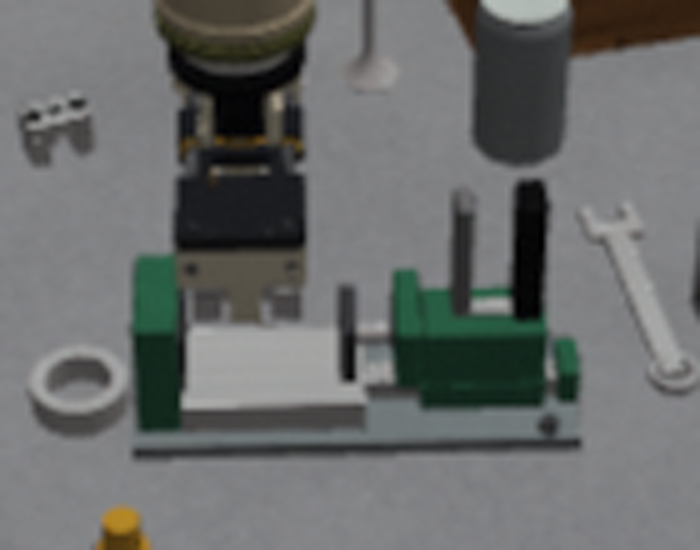

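View pics/t7.png

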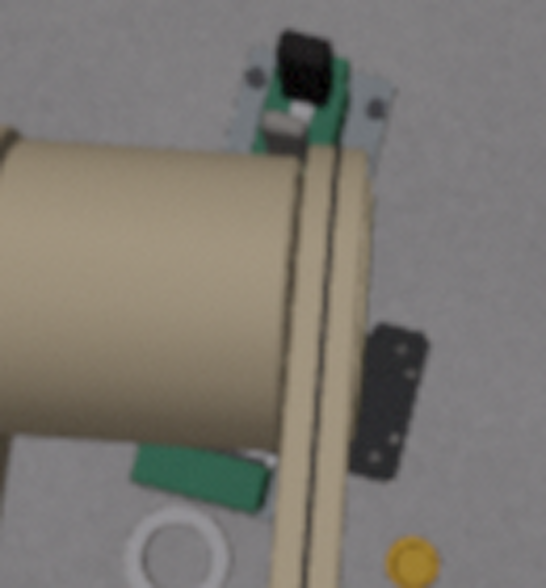

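```bash
python3 -m handwheel '0 0 -0.08 0 0 0;0 0 -0.15 0 0 0;0 0 -0.172 0 0 0;0 0 -0.172 0 0 0'; python3 -m handwheel '0 0 0 0 0 0;0 0 0 0 0 0'; python3 - <<'E'
from h import *
im,d=robot.read_camera("side");P=cloud("side",d)
s=robot.read_state();print(s["tool_pos"],s["opening"],s["force"])
cv2.imwrite("pics/s8.png",cv2.resize(im[180:260,215:305],None,fx=8,fy=7.4,interpolation=cv2.INTER_CUBIC)[:,:,::-1])
E
```

```text
t: 8.85
tool_pos: [0.5001, 0.0288, 0.0084]
orientation: [3.121, -0.362, -0.002]
force: [-0.7, -0.1, -5.0]
opening: 0.0317
t: 9.05
tool_pos: [0.502, 0.0291, 0.0103]
orientation: [-3.121, 0.361, -0.004]
force: [-0.9, -0.4, -5.4]
opening: 0.0319
[0.50185304 0.02913582 0.0101159 ] 0.0316637784357823 [-0.09867128  0.23435836 -4.99931712]
```

View pics/s8.png

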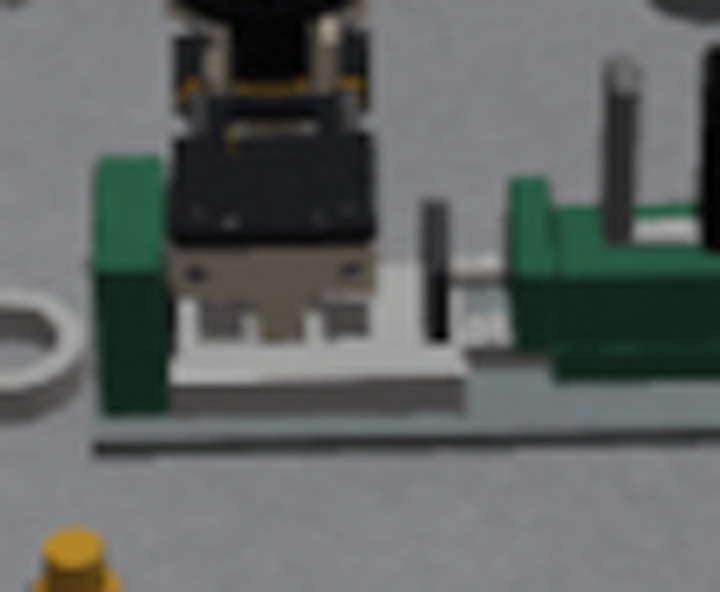

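Still hanging (−5 N). The cap sits between the jaw face (column 172) and the pad (425), clear of both. I'll lower it in small steps.

```bash
python3 -m handwheel '0 0 -0.01 0 0 0;0 0 -0.01 0 0 0;0 0 -0.015 0 0 0;0 0 -0.015 0 0 0'; python3 -m handwheel '0 0 -0.003 0 0 0;0 0 -0.003 0 0 0'
```

```text
t: 9.5
tool_pos: [0.5007, 0.0293, 0.0047]
orientation: [-3.121, 0.36, -0.0]
force: [-3.9, 0.1, 1.8]
opening: 0.0316
t: 9.7
tool_pos: [0.5008, 0.0293, 0.0047]
orientation: [3.121, -0.36, 0.0]
force: [-9.2, 1.1, 11.1]
opening: 0.032
```

```bash
python3 -m handwheel '0 0 0.004 0 0 0;0 0 0.004 0 0 0'; python3 -m handwheel '0 0 0 0 0 0;0 0 0 0 0 0;0 0 0 0 0 0;0 0 0 0 0 0' -0.15 25; python3 -m handwheel '0 0 0.1 0 0 0;0 0 0.25 0 0 0;0 0 0.4 0 0 0;0 0 0.5 0 0 0;0 0 0.5 0 0 0'; python3 - <<'E'
from h import *
im,d=robot.read_camera("side");P=cloud("side",d)
s=robot.read_state();print(s["tool_pos"],s["opening"],s["force"])
cv2.imwrite("pics/s9.png",cv2.resize(im[180:260,215:305],None,fx=8,fy=7.4,interpolation=cv2.INTER_CUBIC)[:,:,::-1])
E
```

```text
t: 9.9
tool_pos: [0.5009, 0.0293, 0.0047]
orientation: [-3.121, 0.361, -0.001]
force: [-1.9, 0.1, -0.7]
opening: 0.0317
t: 10.3
tool_pos: [0.5008, 0.0292, 0.0046]
orientation: [-3.121, 0.361, -0.001]
force: [0.2, 0.2, -0.4]
opening: 0.0528
t: 10.8
tool_pos: [0.5043, 0.029, 0.1605]
orientation: [-3.12, 0.361, -0.015]
force: [1.3, -0.0, 0.3]
opening: 0.0534
[0.50271866 0.02913763 0.15738542] 0.05342674040866644 [-0.79863327 -0.98085528 -0.51152894]
```

View pics/s9.png

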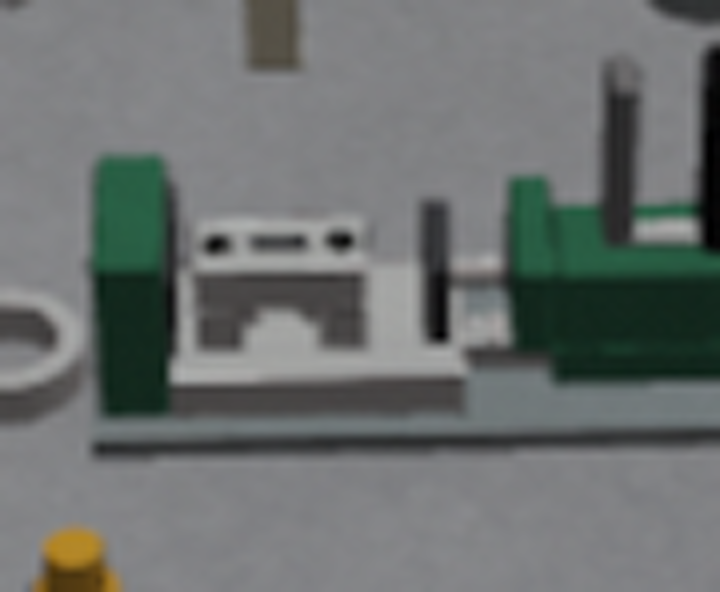

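The cap stands upright on the bed, with about 8 mm free to the fixed jaw and about 22 mm to the pad. Next I'll turn 90° and go above the head with the gripper fully open.

```bash
python3 -m handwheel '0 0 0.1 0 0 0.18;0 0 0.1 0 0 0.37;0 0 0.1 0 0 0.56;0 0 0.1 0 0 0.75;0 0 0.1 0 0 0.93' -1 25; python3 -m handwheel '0.47 -0.115 0 0 0 1;0.47 -0.115 0 0 0 1;0.47 -0.115 0 0 0 1;0.47 -0.115 0 0 0 1;0.47 -0.115 0 0 0 1'; python3 -m handwheel '0 0 0 0 0 0;0 0 0 0 0 0'; python3 - <<'E'
from h import *
np.set_printoptions(precision=4,suppress=True)
s=robot.read_state();print(s["tool_pos"],s["opening"],s["orientation"],s["q"])
o=s["orientation"]; print("yaw",2*np.degrees(np.arctan2(o[1],o[0]))-90)
E
```

```text
t: 11.35
tool_pos: [0.4995, 0.0293, 0.1823]
orientation: [-3.041, -0.787, 0.005]
force: [-0.1, 0.3, -0.6]
opening: 0.0886
t: 11.85
tool_pos: [0.6409, -0.0057, 0.1794]
orientation: [-2.539, -1.843, 0.008]
force: [-0.4, 0.3, 0.8]
opening: 0.093
t: 12.05
tool_pos: [0.6408, -0.0052, 0.1828]
orientation: [-2.55, -1.832, 0.003]
force: [0.5, -0.8, 0.2]
opening: 0.093
[ 0.6408 -0.0052  0.1828] 0.09301678822835682 [-2.5504 -1.8319  0.0026] [-0.0881  0.244   1.3665  0.      1.5332  0.237 ]
yaw -378.62228144917
```

```bash
python3 -m handwheel '0.004 -0.001 0 0 0 0.118;0.004 -0.001 0 0 0 0.118'; python3 - <<'E'
from h import *
np.set_printoptions(precision=4,suppress=True)
s=robot.read_state();print(s["tool_pos"],s["opening"],s["orientation"],s["q"])
im,d=robot.read_camera("side");P=cloud("side",d)
cv2.imwrite("pics/s10.png",cv2.resize(im[130:260,215:355],None,fx=5,fy=4.6,interpolation=cv2.INTER_CUBIC)[:,:,::-1])
for c in range(270,325,4):
    print(c,[(r,*[float(x) for x in P[r,c].round(3)]) for r in range(160,215,2) if P[r,c,2]>.14][-3:])
E
```

```text
t: 12.25
tool_pos: [0.6425, -0.0055, 0.1843]
orientation: [2.461, 1.952, -0.0]
force: [-0.5, -0.7, 0.3]
opening: 0.093
[ 0.6425 -0.0055  0.1843] 0.09296093587470437 [ 2.4612  1.9524 -0.    ] [-0.0883  0.2455  1.3621 -0.      1.5339  0.1413]
270 []
274 []
278 [(170, 0.58, -0.001, 0.243), (172, 0.581, 0.001, 0.235), (174, 0.58, -0.002, 0.231)]
282 [(172, 0.591, -0.003, 0.236), (174, 0.591, -0.004, 0.229), (176, 0.591, -0.003, 0.222)]
286 [(200, 0.258, -1.108, 1.12)]
290 [(192, 0.615, -0.004, 0.16), (194, 0.616, -0.004, 0.152), (196, 0.615, -0.006, 0.147)]
294 [(194, 0.625, -0.012, 0.157), (196, 0.626, -0.009, 0.147), (204, 0.258, -1.108, 1.12)]
298 []
302 [(180, 0.258, -1.108, 1.12), (190, 0.655, 0.006, 0.151), (192, 0.653, -0.001, 0.149)]
306 [(194, 0.658, -0.021, 0.157), (196, 0.659, -0.021, 0.149), (198, 0.658, -0.024, 0.144)]
310 []
314 []
318 [(172, 0.688, -0.026, 0.233), (174, 0.688, -0.028, 0.228), (176, 0.689, -0.026, 0.219)]
322 [(166, 0.698, -0.028, 0.253), (168, 0.699, -0.026, 0.245), (170, 0.698, -0.028, 0.24)]
```

View pics/s10.png

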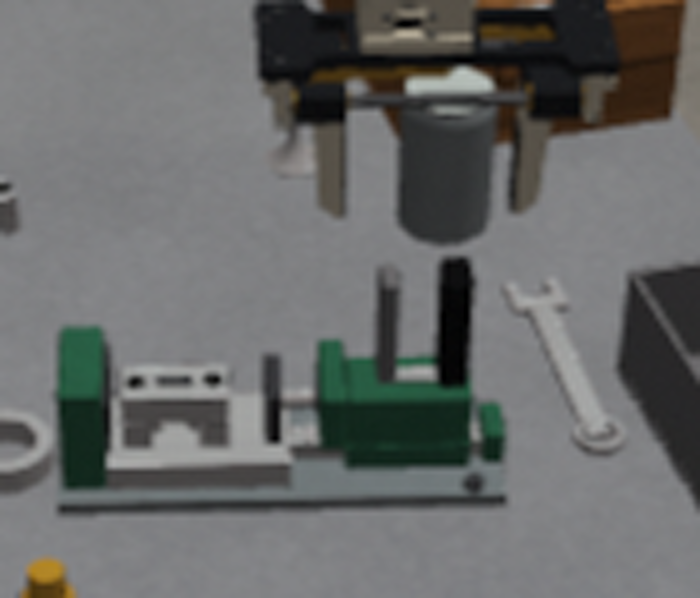

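The fingers straddle the handle and trigger symmetrically, with tips at z≈0.219 for a reported 0.184 (offset 0.036). I'll go down to put the grasp point at 0.145.

```bash
python3 -m handwheel '0 0 -0.15 0 0 0;0 0 -0.313 0 0 0;0 0 -0.313 0 0 0;0 0 -0.313 0 0 0'; python3 - <<'E'
from h import *
np.set_printoptions(precision=4,suppress=True)
s=robot.read_state();print(s["tool_pos"],s["opening"],s["orientation"])
im,d=robot.read_camera("side");P=cloud("side",d)
cv2.imwrite("pics/s11.png",cv2.resize(im[130:260,215:355],None,fx=5,fy=4.6,interpolation=cv2.INTER_CUBIC)[:,:,::-1])
E
```

```text
t: 12.7
tool_pos: [0.6416, -0.0054, 0.0903]
orientation: [-2.46, -1.951, 0.003]
force: [-0.2, 0.4, 0.3]
opening: 0.0933
[ 0.6416 -0.0054  0.0903] 0.09334411949457336 [-2.4603 -1.9506  0.0031]
```

View pics/s11.png

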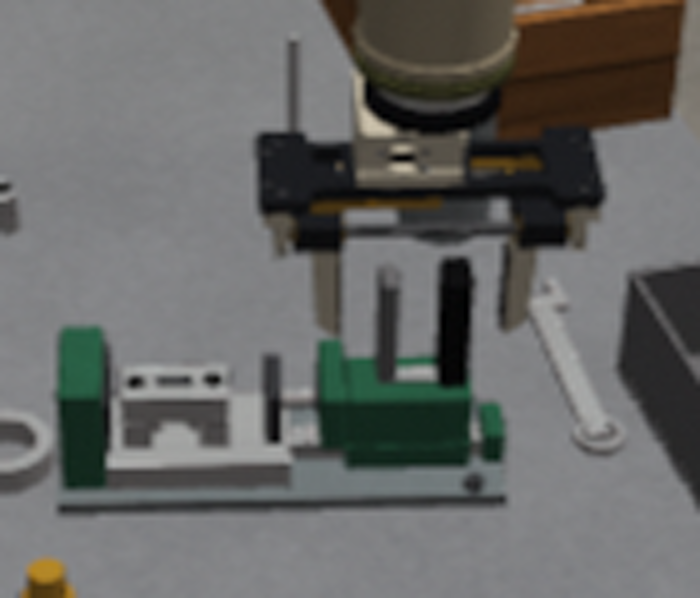

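Fingers are on both sides of the trigger (388) and handle (455), well down. First squeeze at 24 N.

```bash
python3 -m handwheel '0 0 0 0 0 0;0 0 0 0 0 0;0 0 0 0 0 0;0 0 0 0 0 0;0 0 0 0 0 0' 1 24;python3 -m handwheel '0 0 0 0 0 0;0 0 0 0 0 0;0 0 0 0 0 0;0 0 0 0 0 0;0 0 0 0 0 0'; python3 -m handwheel '0 0 0 0 0 0;0 0 0 0 0 0;0 0 0 0 0 0'; python3 - <<'E'
from h import *
im,d=robot.read_camera("side");P=cloud("side",d)
cv2.imwrite("pics/s12.png",cv2.resize(im[130:260,215:355],None,fx=5,fy=4.6,interpolation=cv2.INTER_CUBIC)[:,:,::-1])
E
```

```text
t: 13.25
tool_pos: [0.643, -0.0056, 0.0909]
orientation: [2.459, 1.954, 0.001]
force: [-0.3, -0.6, -0.8]
opening: 0.0574
t: 13.75
tool_pos: [0.6434, -0.0056, 0.0908]
orientation: [2.459, 1.954, 0.001]
force: [3.6, 0.6, 0.3]
opening: 0.0325
t: 14.05
tool_pos: [0.6434, -0.0056, 0.0908]
orientation: [2.459, 1.954, 0.001]
force: [5.4, 0.5, -0.0]
opening: 0.033
```

View pics/s12.png

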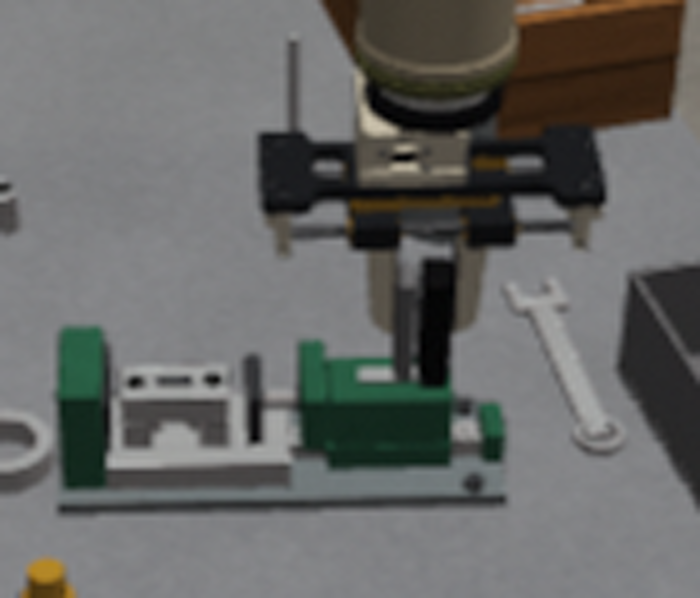

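Fully squeezed at 33 mm, and the head has advanced. I'll release, follow it forward by about 7 mm and check.

```bash
python3 -m handwheel '0 0 0 0 0 0;0 0 0 0 0 0;-0.023 0.0055 0 0 0 0;-0.023 0.0055 0 0 0 0;-0.023 0.0055 0 0 0 0' -0.7 24; python3 -m handwheel '0 0 0 0 0 0;0 0 0 0 0 0'; python3 - <<'E'
from h import *
im,d=robot.read_camera("side");P=cloud("side",d)
s=robot.read_state();print(s["tool_pos"],s["opening"])
cv2.imwrite("pics/s13.png",cv2.resize(im[130:260,215:355],None,fx=5,fy=4.6,interpolation=cv2.INTER_CUBIC)[:,:,::-1])
th=np.deg2rad(166.7);u=np.array([np.cos(th),np.sin(th)]);w=np.array([-u[1],u[0]])
a=(P[...,:2]-s["tool_pos"][:2])@u;b=(P[...,:2]-s["tool_pos"][:2])@w;Z=P[...,2]
for z0 in(.135,.145,.155):
    m=(abs(a)<.07)&(abs(b)<.025)&(abs(Z-z0)<.006)
    h,e=np.histogram(a[m],bins=46,range=(-.07,.07));print(z0,[(round(float(x)*1000),int(k)) for x,k in zip(e,h) if k])
E
```

```text
t: 14.6
tool_pos: [0.6358, -0.0039, 0.0905]
orientation: [2.459, 1.955, 0.0]
force: [-0.2, 0.5, -0.8]
opening: 0.0681
t: 14.8
tool_pos: [0.6361, -0.004, 0.0906]
orientation: [2.459, 1.954, 0.0]
force: [0.3, 1.2, 0.1]
opening: 0.0783
[ 0.63602593 -0.00399887  0.09057541] 0.0783685750015142
0.135 [(-55, 1), (-52, 4), (-49, 4), (-46, 2), (-43, 3), (-40, 4), (-21, 2), (-18, 5), (-15, 3), (-12, 3), (-9, 4), (-6, 4), (18, 3), (21, 4), (24, 4), (27, 3), (30, 1), (40, 1), (43, 6), (46, 4), (49, 4), (52, 3)]
0.145 [(-55, 2), (-52, 2), (-49, 4), (-46, 3), (-43, 2), (-40, 4), (-21, 4), (-18, 3), (-15, 4), (-12, 3), (-9, 5), (-6, 3), (18, 2), (21, 3), (24, 4), (27, 3), (30, 3), (43, 4), (46, 5), (49, 4), (52, 2)]
0.155 [(-55, 2), (-52, 4), (-49, 6), (-46, 3), (-43, 3), (-40, 4), (-21, 3), (-18, 4), (-15, 3), (-12, 3), (-9, 3), (-6, 4), (18, 4), (21, 4), (24, 6), (27, 6), (30, 5), (43, 5), (46, 4), (49, 6), (52, 4)]
```

View pics/s13.png

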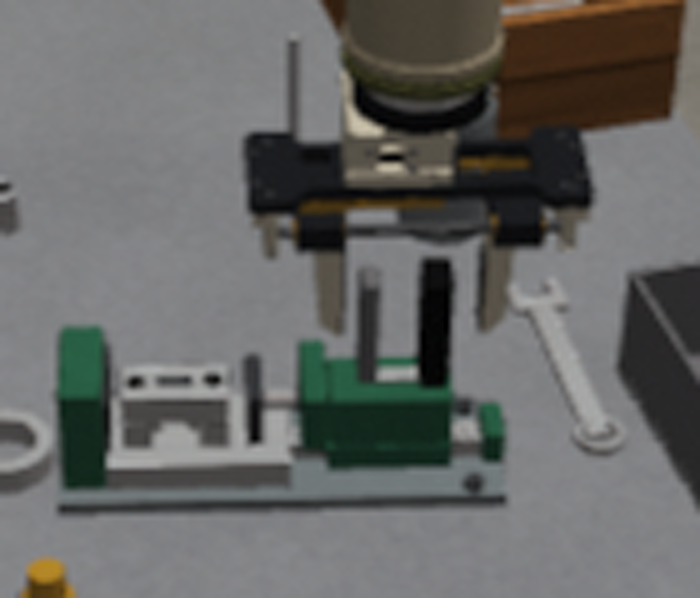

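The trigger sprang back. The head's middle is now 4.5 mm ahead of the tool, so I'll shift and squeeze again.

```bash
python3 -m handwheel '-0.015 0.0035 0 0 0 0;-0.015 0.0035 0 0 0 0;-0.015 0.0035 0 0 0 0;-0.015 0.0035 0 0 0 0;-0.015 0.0035 0 0 0 0' 1 24;python3 -m handwheel '0 0 0 0 0 0;0 0 0 0 0 0;0 0 0 0 0 0;0 0 0 0 0 0;0 0 0 0 0 0';python3 -m handwheel '0 0 0 0 0 0;0 0 0 0 0 0;-0.03 0.007 0 0 0 0;-0.03 0.007 0 0 0 0;-0.03 0.007 0 0 0 0' -0.7 24; python3 -m handwheel '0 0 0 0 0 0;0 0 0 0 0 0'; cat > chk.py <<'E'
from h import *
import sys
im,d=robot.read_camera("side");P=cloud("side",d)
s=robot.read_state();print(s["t"],s["tool_pos"],s["opening"])
cv2.imwrite(f"pics/{sys.argv[1]}.png",cv2.resize(im[130:260,215:355],None,fx=5,fy=4.6,interpolation=cv2.INTER_CUBIC)[:,:,::-1])
th=np.deg2rad(166.7);u=np.array([np.cos(th),np.sin(th)]);w=np.array([-u[1],u[0]])
a=(P[...,:2]-s["tool_pos"][:2])@u;b=(P[...,:2]-s["tool_pos"][:2])@w;Z=P[...,2]
m=(abs(a)<.07)&(abs(b)<.025)&(abs(Z-.15)<.008)
h,e=np.histogram(a[m],bins=70,range=(-.07,.07));print([(round(float(x)*1000),int(k)) for x,k in zip(e,h) if k])
E
python3 chk.py s14
```

```text
t: 15.35
tool_pos: [0.6341, -0.0034, 0.0905]
orientation: [2.457, 1.952, 0.006]
force: [15.0, -2.2, -9.0]
opening: 0.0438
t: 15.85
tool_pos: [0.6336, -0.0033, 0.0906]
orientation: [2.457, 1.953, 0.005]
force: [14.0, -1.0, -6.8]
opening: 0.0328
t: 16.35
tool_pos: [0.622, -0.0007, 0.0907]
orientation: [2.459, 1.955, -0.0]
force: [0.1, -0.4, -0.0]
opening: 0.068
t: 16.55
tool_pos: [0.6224, -0.0008, 0.0906]
orientation: [2.459, 1.955, 0.0]
force: [0.5, -1.0, -0.4]
opening: 0.0785
16.6 [ 0.62242099 -0.0007884   0.09061754] 0.07857312290749338
[(-52, 5), (-50, 3), (-48, 1), (-46, 3), (-44, 4), (-42, 3), (-40, 5), (-38, 1), (-26, 2), (-24, 5), (-20, 4), (-18, 3), (-16, 2), (-14, 2), (-12, 4), (-10, 3), (16, 7), (18, 1), (20, 4), (22, 3), (24, 2), (26, 3), (28, 5), (40, 4), (42, 4), (44, 2), (46, 1), (48, 5), (50, 4), (52, 1), (54, 4)]
```

View pics/s14.png

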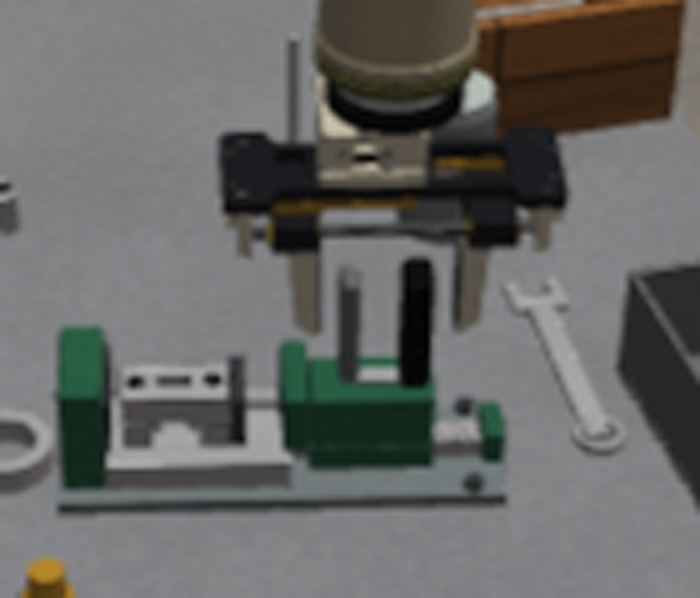

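Trigger released, and the pad (236) has reached the cap's end (230), with about 8 mm still free to the fixed jaw. The second squeeze pushed forward with 14 N, so I won't shift this time.

```bash
python3 -m handwheel '0 0 0 0 0 0;0 0 0 0 0 0;0 0 0 0 0 0;0 0 0 0 0 0;0 0 0 0 0 0' 1 24;python3 -m handwheel '0 0 0 0 0 0;0 0 0 0 0 0;0 0 0 0 0 0;0 0 0 0 0 0;0 0 0 0 0 0';python3 -m handwheel '0 0 0 0 0 0;0 0 0 0 0 0;-0.02 0.005 0 0 0 0;-0.02 0.005 0 0 0 0;-0.02 0.005 0 0 0 0' -0.7 24; python3 -m handwheel '0 0 0 0 0 0;0 0 0 0 0 0';python3 chk.py s15
```

```text
t: 17.1
tool_pos: [0.6233, -0.001, 0.0905]
orientation: [2.459, 1.954, 0.002]
force: [5.8, -0.0, -2.2]
opening: 0.0443
t: 17.6
tool_pos: [0.6219, -0.0006, 0.0905]
orientation: [-2.459, -1.954, 0.001]
force: [-4.2, 1.9, 3.4]
opening: 0.0326
t: 18.1
tool_pos: [0.6165, 0.0007, 0.0905]
orientation: [2.459, 1.954, 0.001]
force: [0.3, 0.1, 0.5]
opening: 0.0683
t: 18.3
tool_pos: [0.6168, 0.0006, 0.0908]
orientation: [2.459, 1.954, 0.001]
force: [0.3, 0.2, -0.7]
opening: 0.0783
18.35 [0.61675127 0.0006561  0.0907252 ] 0.07882004717935677
[(-52, 4), (-50, 5), (-46, 4), (-44, 4), (-40, 9), (-38, 3), (-22, 2), (-20, 3), (-18, 3), (-16, 3), (-14, 1), (-12, 4), (-10, 2), (-6, 4), (-4, 4), (22, 4), (24, 1), (26, 2), (28, 4), (30, 5), (40, 2), (42, 5), (44, 1), (46, 3), (48, 5), (50, 5), (54, 3)]
```

View pics/s15.png

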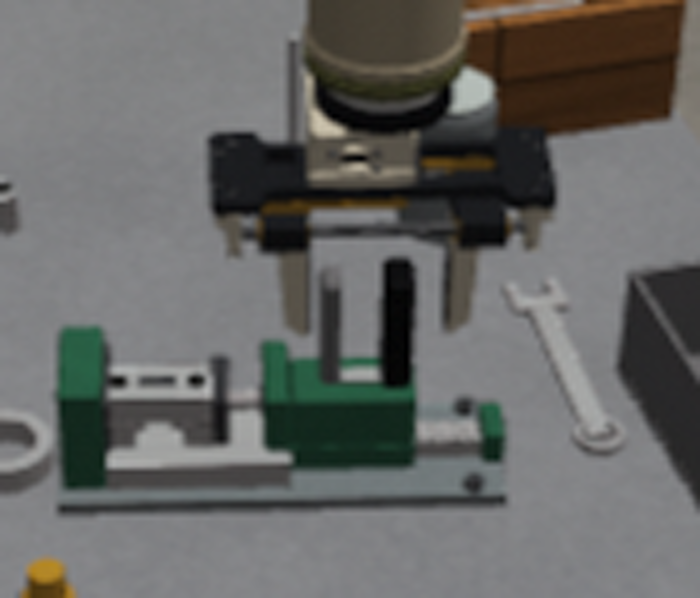

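The cap (left edge 107) has reached the fixed jaw. I'll re-centre by 2.5 mm and squeeze again, watching for a stall.

```bash
python3 -m handwheel '-0.008 0.002 0 0 0 0;-0.008 0.002 0 0 0 0;-0.008 0.002 0 0 0 0;-0.008 0.002 0 0 0 0;-0.008 0.002 0 0 0 0' 1 24;python3 -m handwheel '0 0 0 0 0 0;0 0 0 0 0 0;0 0 0 0 0 0;0 0 0 0 0 0;0 0 0 0 0 0';python3 -m handwheel '0 0 0 0 0 0;0 0 0 0 0 0;-0.01 0.0023 0 0 0 0;-0.01 0.0023 0 0 0 0;-0.01 0.0023 0 0 0 0' -0.7 24; python3 -m handwheel '0 0 0 0 0 0;0 0 0 0 0 0';python3 chk.py s16
```

```text
t: 18.85
tool_pos: [0.616, 0.0008, 0.0904]
orientation: [2.457, 1.952, 0.005]
force: [14.5, -1.5, -7.4]
opening: 0.0445
t: 19.35
tool_pos: [0.6149, 0.0011, 0.0905]
orientation: [2.459, 1.954, 0.002]
force: [6.4, -0.2, -2.5]
opening: 0.0328
t: 19.85
tool_pos: [0.611, 0.0021, 0.0905]
orientation: [2.459, 1.955, 0.0]
force: [0.4, -0.4, 1.4]
opening: 0.0687
t: 20.05
tool_pos: [0.6115, 0.0019, 0.0909]
orientation: [2.459, 1.954, 0.001]
force: [0.4, -0.1, -0.7]
opening: 0.0786
20.1 [0.61141231 0.00188272 0.09086806] 0.07898131040270517
[(-56, 1), (-52, 5), (-50, 3), (-48, 1), (-46, 4), (-44, 5), (-40, 7), (-38, 2), (-18, 4), (-16, 1), (-14, 3), (-12, 4), (-10, 1), (-8, 2), (-6, 3), (-4, 5), (22, 5), (26, 5), (28, 5), (30, 4), (34, 5), (40, 4), (42, 5), (46, 6), (48, 4), (50, 3), (52, 1), (54, 4)]
```

View pics/s16.png

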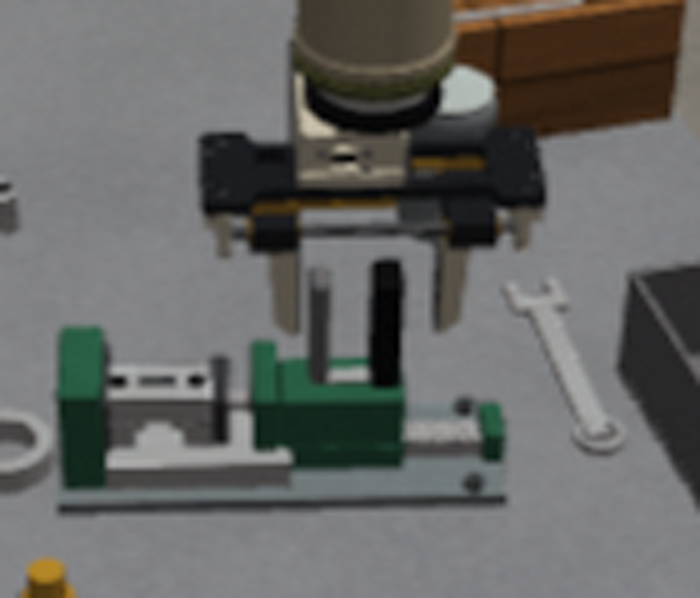

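The cap is against the fixed jaw, and the head came on about 7 mm while the pad (218) stayed put, so the spring is partly loaded. One more squeeze should stall.

```bash
python3 -m handwheel '-0.008 0.002 0 0 0 0;-0.008 0.002 0 0 0 0;-0.008 0.002 0 0 0 0;-0.008 0.002 0 0 0 0;-0.008 0.002 0 0 0 0' 1 24;python3 -m handwheel '0 0 0 0 0 0;0 0 0 0 0 0;0 0 0 0 0 0;0 0 0 0 0 0;0 0 0 0 0 0';python3 -m handwheel '0 0 0 0 0 0;0 0 0 0 0 0'; python3 chk.py s17
```

```text
t: 20.6
tool_pos: [0.6093, 0.0024, 0.0905]
orientation: [2.459, 1.954, 0.002]
force: [2.4, -0.2, 1.2]
opening: 0.0445
t: 21.1
tool_pos: [0.6087, 0.0026, 0.0905]
orientation: [2.459, 1.955, 0.0]
force: [2.4, -0.3, -0.7]
opening: 0.0365
t: 21.3
tool_pos: [0.6086, 0.0026, 0.0905]
orientation: [2.459, 1.955, 0.0]
force: [2.4, -0.8, -0.8]
opening: 0.0364
21.35 [0.60860785 0.00256879 0.0904728 ] 0.036465054960141824
[(-32, 4), (-30, 2), (-28, 2), (-26, 5), (-24, 5), (-20, 3), (-18, 3), (-14, 4), (-12, 4), (-10, 3), (-8, 1), (-6, 4), (-4, 6), (0, 4), (6, 1), (8, 6), (10, 4), (12, 1), (14, 5), (16, 5), (20, 3), (22, 5), (26, 5), (28, 4), (30, 3), (32, 1), (34, 2)]
```

View pics/s17.png

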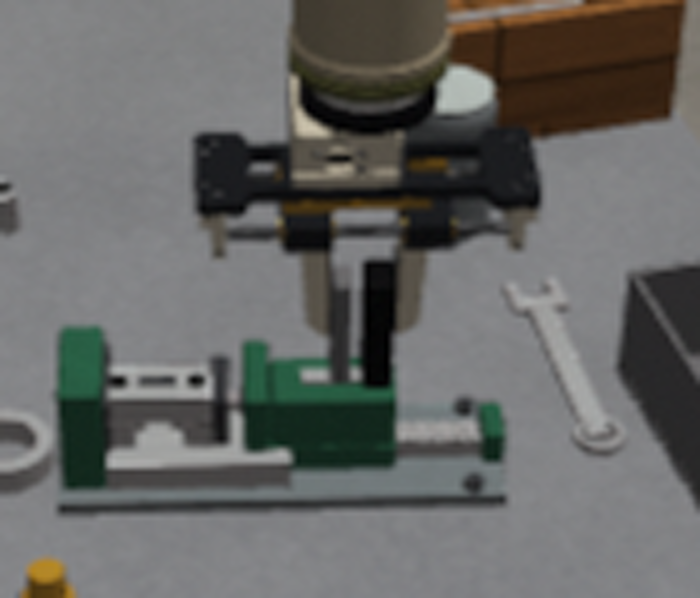

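Stalled at 36.4 mm, short of 33, with the arm balanced (2.4 N). I'll release, then do one confirming squeeze at the same force.

```bash
python3 -m handwheel '0 0 0 0 0 0;0 0 0 0 0 0;-0.01 0.0025 0 0 0 0;-0.01 0.0025 0 0 0 0;-0.01 0.0025 0 0 0 0' -0.7 24; python3 -m handwheel '0 0 0 0 0 0;0 0 0 0 0 0';python3 chk.py s18; python3 -m handwheel '-0.005 0.001 0 0 0 0;-0.005 0.001 0 0 0 0;-0.005 0.001 0 0 0 0;-0.005 0.001 0 0 0 0;-0.005 0.001 0 0 0 0' 1 24;python3 -m handwheel '0 0 0 0 0 0;0 0 0 0 0 0;0 0 0 0 0 0;0 0 0 0 0 0;0 0 0 0 0 0'; python3 chk.py s19
```

```text
t: 21.85
tool_pos: [0.6058, 0.0034, 0.0908]
orientation: [2.459, 1.954, 0.001]
force: [0.5, 0.0, -0.1]
opening: 0.0719
t: 22.05
tool_pos: [0.6058, 0.0033, 0.0906]
orientation: [2.459, 1.954, 0.0]
force: [0.3, -0.6, -0.4]
opening: 0.0787
22.1 [0.60573939 0.00336147 0.09062461] 0.07932783170226128
[(-56, 1), (-52, 4), (-50, 4), (-48, 1), (-46, 5), (-44, 3), (-42, 2), (-40, 4), (-38, 2), (-26, 3), (-24, 4), (-20, 4), (-18, 5), (-14, 4), (-12, 4), (-10, 5), (16, 3), (20, 4), (22, 5), (24, 2), (26, 2), (42, 4), (44, 1), (46, 2), (48, 5), (50, 4), (54, 4)]
t: 22.6
tool_pos: [0.6084, 0.0027, 0.0904]
orientation: [2.455, 1.95, 0.01]
force: [25.9, -2.9, -16.1]
opening: 0.0442
t: 23.1
tool_pos: [0.6077, 0.0029, 0.0905]
orientation: [2.456, 1.951, 0.008]
force: [20.8, -2.4, -12.7]
opening: 0.0342
23.15 [0.60768492 0.00294105 0.09049817] 0.03402606113702766
[(-30, 5), (-28, 3), (-24, 5), (-22, 5), (-18, 4), (-16, 4), (-14, 1), (-12, 4), (-10, 3), (-8, 4), (-4, 3), (-2, 5), (2, 6), (6, 4), (10, 3), (12, 4), (16, 5), (18, 3), (22, 4), (24, 4), (26, 1), (28, 3), (30, 2), (32, 5)]
```

View pics/s18.png

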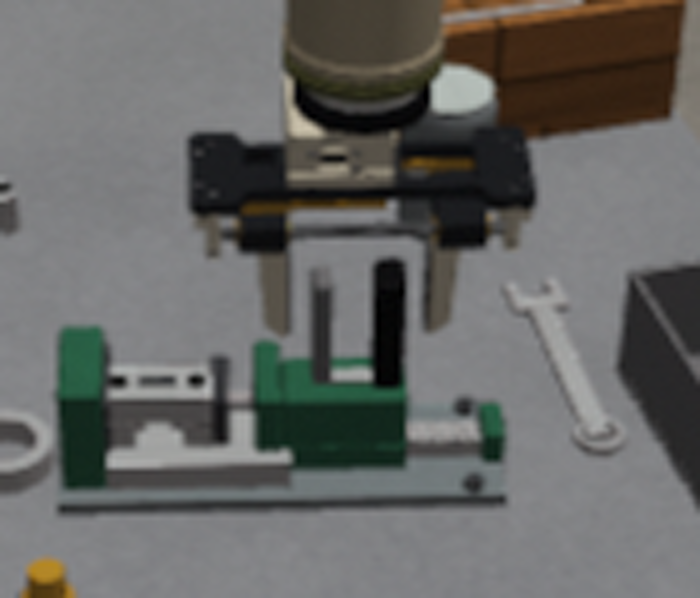

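View pics/s19.png

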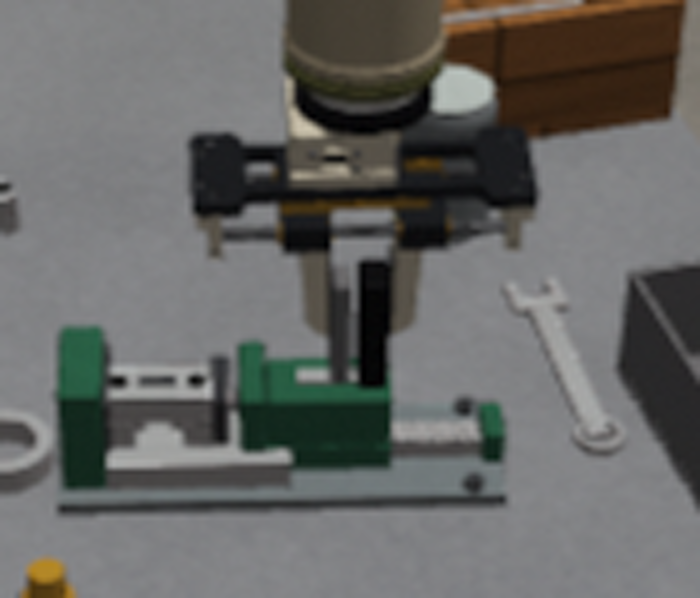

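The s18 view shows the head recoiling a few mm on release. In this last squeeze the arm sat too far forward and pushed with about 20 N. I'll ease the arm back while still squeezed, then release and measure.

```bash
python3 -m handwheel '0.005 -0.001 0 0 0 0;0.01 -0.0025 0 0 0 0;0.01 -0.0025 0 0 0 0'; python3 - <<'E'
from plant import robot
s=robot.read_state();print(s["opening"],s["force"])
E
python3 -m handwheel '0 0 0 0 0 0;0 0 0 0 0 0;0 0 0 0 0 0;0 0 0 0 0 0;0 0 0 0 0 0' -0.8 24; python3 -m handwheel '0 0 0 0 0 0;0 0 0 0 0 0'; python3 chk.py s20
```

```text
t: 23.45
tool_pos: [0.6079, 0.0029, 0.0905]
orientation: [2.459, 1.954, 0.002]
force: [7.5, 0.4, -3.2]
opening: 0.033
0.033008875737098924 [ 7.4939661   0.44319539 -3.23813079]
t: 23.95
tool_pos: [0.6073, 0.0029, 0.0908]
orientation: [2.459, 1.954, 0.0]
force: [0.4, -0.6, -0.2]
opening: 0.0685
t: 24.15
tool_pos: [0.6072, 0.0028, 0.0908]
orientation: [2.459, 1.954, 0.0]
force: [-0.6, -0.0, 0.2]
opening: 0.0823
24.2 [0.60723227 0.00287887 0.09072626] 0.08300463689442152
[(-56, 1), (-54, 6), (-52, 1), (-50, 4), (-48, 4), (-46, 3), (-44, 1), (-42, 4), (-24, 4), (-22, 5), (-20, 2), (-18, 1), (-16, 5), (-14, 4), (-10, 4), (-8, 5), (18, 4), (20, 4), (22, 1), (24, 4), (26, 5), (44, 5), (46, 4), (50, 5), (52, 5), (56, 4)]
```

View pics/s20.png

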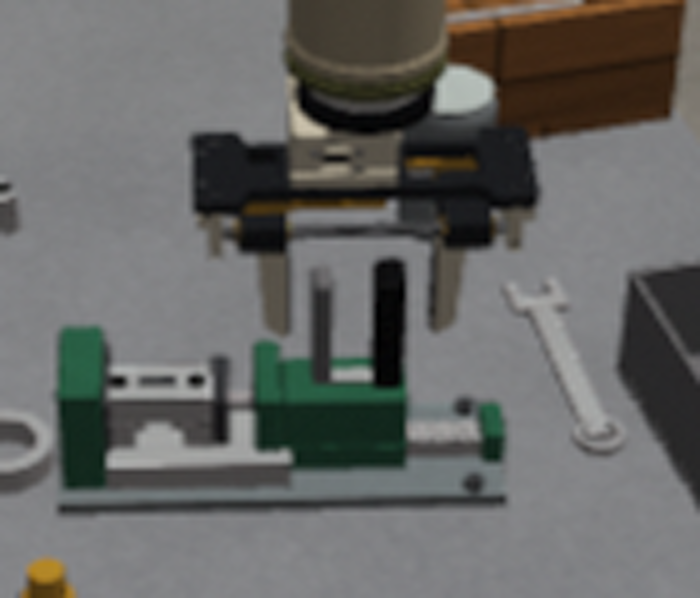

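Both stalled squeezes recoil to the same place (housing front 254). I'll lift clear to measure the pad compression with both cameras.

```bash
python3 -m handwheel '0 0 0.1 0 0 0;0 0 0.25 0 0 0;0 0 0.4 0 0 0;0 0 0.4 0 0 0'; python3 -m handwheel '0 -0.8 0 0 0 0;0 -0.8 0 0 0 0;0 -0.8 0 0 0 0;0 -0.8 0 0 0 0;0 -0.8 0 0 0 0'; python3 - <<'E'
from h import *
np.set_printoptions(precision=4,suppress=True)
im,d=robot.read_camera("top"); ims,ds=robot.read_camera("side")
D=np.load("c0.npz")
np.savez("c1.npz",im=im,d=d,P=cloud("top",d),ims=ims,ds=ds,Ps=cloud("side",ds))
for k,(a,b) in enumerate(((D["im"],D["ims"]),(im,ims))):
    cv2.imwrite(f"pics/f{k}t.png",cv2.resize(a[150:280,220:310],None,fx=6,fy=4.6,interpolation=cv2.INTER_CUBIC)[:,:,::-1])
    cv2.imwrite(f"pics/f{k}s.png",cv2.resize(b[180:250,220:330],None,fx=7,fy=7,interpolation=cv2.INTER_CUBIC)[:,:,::-1])
th=np.deg2rad(166.7);u=np.array([np.cos(th),np.sin(th)]);w=np.array([-u[1],u[0]]);jc=np.array([.4487,.0422])
for n,E in(("old",D),("new",np.load("c1.npz"))):
  for c in("P","Ps"):
    P=E[c];a=(P[...,:2]-jc)@u;b=(P[...,:2]-jc)@w;Z=P[...,2]
    m=(a>-.2)&(a<-.06)&(abs(b)<.02)&(Z>.06)&(Z<.083)
    h,e=np.histogram(a[m],bins=140,range=(-.2,-.06));print(n,c,[(round(float(x)*1000),int(k)) for x,k in zip(e,h) if k])
    m=(a>-.26)&(a<-.13)&(abs(b)<.02)&(Z>.14)&(Z<.17); print("  handle/trig",np.percentile(a[m],[2,98]))
P=np.load("c1.npz")["P"];Z=P[...,2];a=(P[...,:2]-jc)@u;b=(P[...,:2]-jc)@w
m=(a>-.08-.005)&(a<-.008)&(abs(b)<.03)&(Z>.072)&(Z<.086);print("cap",cv2.minAreaRect((P[m][:,:2]*1000).astype(np.float32)),np.median(Z[m]),np.percentile(a[m],[1,50,99]),np.percentile(b[m],[1,50,99]))
print(robot.read_state()["t"],robot.read_state()["tool_pos"])
E
```

```text
t: 24.6
tool_pos: [0.6112, 0.0026, 0.2194]
orientation: [2.452, 1.949, 0.015]
force: [0.9, -0.3, 0.8]
opening: 0.0836
t: 25.1
tool_pos: [0.6065, -0.2399, 0.2101]
orientation: [2.46, 1.953, -0.001]
force: [0.6, 0.7, 0.0]
opening: 0.0836
old P [(-200, 2), (-199, 4), (-198, 1), (-197, 4), (-196, 1), (-195, 3), (-194, 2), (-193, 1), (-192, 3), (-191, 1), (-190, 4), (-188, 3), (-187, 3), (-186, 2), (-185, 4), (-184, 2), (-183, 2), (-182, 3), (-181, 3), (-180, 2), (-179, 2), (-178, 5), (-177, 2), (-176, 3), (-175, 7), (-174, 5), (-173, 8), (-172, 9), (-171, 4), (-170, 8), (-169, 10), (-168, 7), (-167, 7), (-166, 7), (-165, 7), (-164, 5), (-163, 8), (-162, 8), (-161, 8), (-160, 8), (-159, 5), (-158, 10), (-157, 7), (-155, 4), (-153, 2), (-152, 2), (-151, 3), (-149, 1), (-148, 1), (-147, 1), (-146, 3), (-145, 2), (-144, 1), (-143, 2), (-142, 5), (-141, 5), (-140, 18), (-139, 9), (-138, 6), (-137, 3), (-136, 1), (-135, 4), (-134, 1), (-133, 4), (-132, 1), (-131, 1), (-130, 3), (-129, 1), (-128, 2), (-127, 1), (-126, 2), (-125, 3), (-124, 2), (-123, 2), (-122, 1), (-121, 3), (-120, 2), (-119, 
[... 2707 characters left out ...]
(-131, 7), (-130, 2), (-129, 2), (-128, 6), (-127, 3), (-126, 3), (-125, 7), (-123, 3), (-122, 7), (-120, 2), (-119, 8), (-117, 1), (-116, 2), (-114, 1), (-113, 1), (-108, 1), (-107, 1), (-105, 1), (-104, 1), (-102, 3), (-101, 3), (-99, 1), (-98, 2), (-96, 1), (-95, 3), (-93, 1), (-92, 2), (-90, 1), (-89, 1), (-87, 1), (-86, 1), (-84, 6), (-83, 4), (-81, 7), (-80, 3), (-78, 9), (-75, 7), (-74, 3), (-72, 8), (-71, 3), (-69, 8), (-68, 1), (-66, 11), (-63, 9)]
  handle/trig [-0.1359 -0.1356]
cap ((495.5662536621094, 30.57171630859375), (58.52629852294922, 73.17023468017578), 76.38199615478516) 0.07834309337222567 [-0.0844 -0.0479 -0.0121] [-0.0219  0.0028  0.0227]
25.2 [ 0.6059 -0.2425  0.2096]
```

View pics/f0s.png

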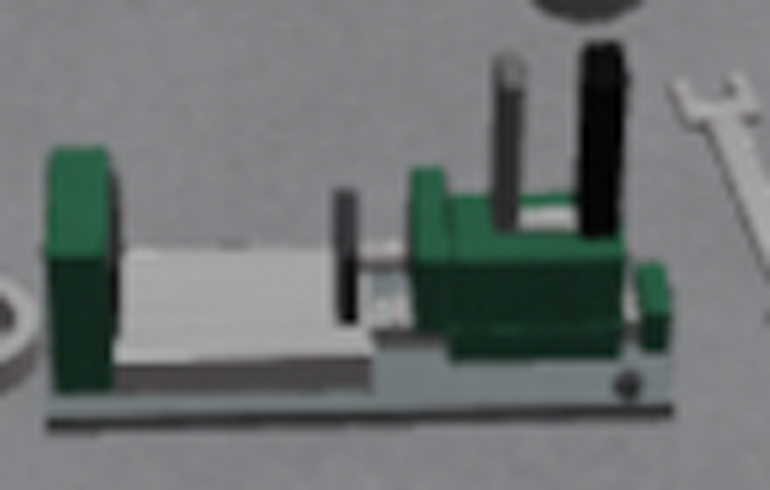

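View pics/f1s.png

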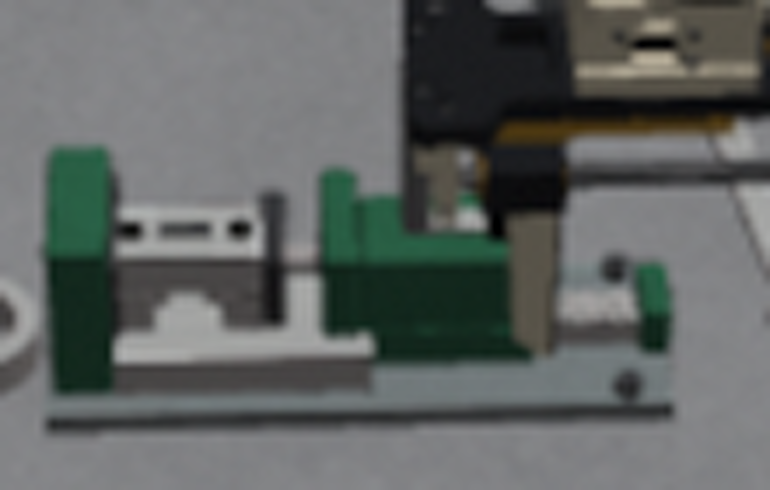

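View pics/f1t.png

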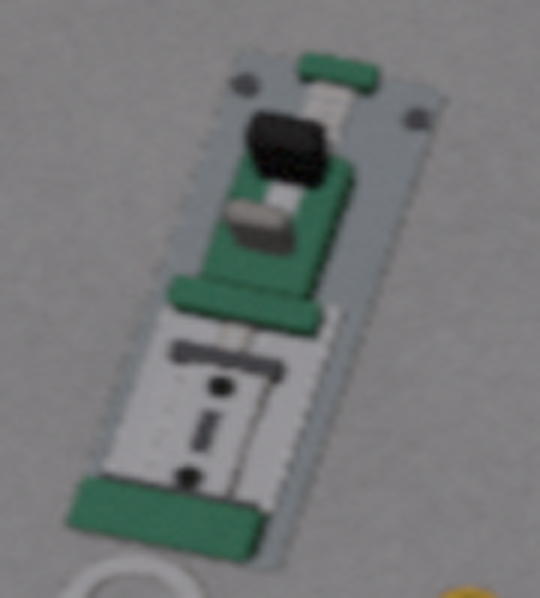

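The top view shows the cap straight against the fixed jaw with the pad flat on it. The head moved 38 mm and the pad about 30 mm, so the compression is only about 8 mm, roughly 8 N. That is close to the 7 N limit, so I'll do one more balanced 24 N squeeze and let the trigger out slowly with the handle supported.

```bash
python3 -m handwheel '0 0.8 0 0 0 0;0 0.8 0 0 0 0;0 0.8 0 0 0 0;0 0.8 0 0 0 0;0 0.8 0 0 0 0' -0.7 24; python3 -m handwheel '0 0 0 0 0 0;0 0 0 0 0 0;0 0 -0.1 0 0 0'; python3 - <<'E'
from plant import robot
s=robot.read_state();print(s["tool_pos"])
E
python3 -m handwheel '0 0 -0.1 0 0 0;0 0 -0.2 0 0 0;0 0 -0.3 0 0 0;0 0 -0.3 0 0 0;0 0 -0.3 0 0 0'; python3 chk.py s21
```

```text
t: 25.7
tool_pos: [0.6065, 0.0064, 0.2104]
orientation: [-2.458, -1.956, -0.001]
force: [1.9, 0.6, -0.7]
opening: 0.0794
t: 26.0
tool_pos: [0.6101, 0.0023, 0.1852]
orientation: [2.454, 1.951, 0.009]
force: [1.2, -0.3, 0.4]
opening: 0.0788
[0.61014934 0.00225927 0.18516794]
t: 26.5
tool_pos: [0.6066, 0.0019, 0.0905]
orientation: [-2.46, -1.953, 0.002]
force: [-0.7, -0.0, -0.4]
opening: 0.0788
26.55 [0.6079105  0.00204119 0.09209341] 0.07868400083587165
[(-54, 1), (-52, 3), (-50, 5), (-46, 4), (-44, 4), (-42, 3), (-40, 1), (-38, 5), (-24, 4), (-22, 2), (-20, 1), (-18, 4), (-16, 4), (-12, 4), (-10, 4), (-8, 7), (18, 4), (22, 5), (24, 4), (28, 5), (42, 4), (44, 4), (48, 5), (50, 4), (54, 5), (56, 1)]
```

```bash
python3 -m handwheel '0 0 0 0 0 0;0 0 0 0 0 0;0 0 0 0 0 0;0 0 0 0 0 0;0 0 0 0 0 0' 1 24;python3 -m handwheel '0 0 0 0 0 0;0 0 0 0 0 0;0 0 0 0 0 0;0 0 0 0 0 0;0 0 0 0 0 0'; python3 chk.py s22
```

```text
t: 27.05
tool_pos: [0.6092, 0.0026, 0.0913]
orientation: [2.457, 1.953, 0.005]
force: [8.0, -1.3, -2.9]
opening: 0.0444
t: 27.55
tool_pos: [0.6085, 0.0028, 0.0914]
orientation: [2.458, 1.954, 0.003]
force: [5.4, -0.8, -0.2]
opening: 0.0356
27.6 [0.60844007 0.00277253 0.09133722] 0.03541773715337781
[(-32, 2), (-30, 4), (-28, 1), (-26, 2), (-24, 5), (-20, 4), (-18, 4), (-16, 3), (-14, 1), (-12, 3), (-10, 4), (-8, 1), (-6, 3), (-4, 5), (0, 4), (8, 4), (10, 2), (12, 1), (14, 4), (16, 5), (20, 5), (22, 5), (24, 2), (26, 2), (28, 4), (30, 5), (34, 1)]
```

View pics/s22.png

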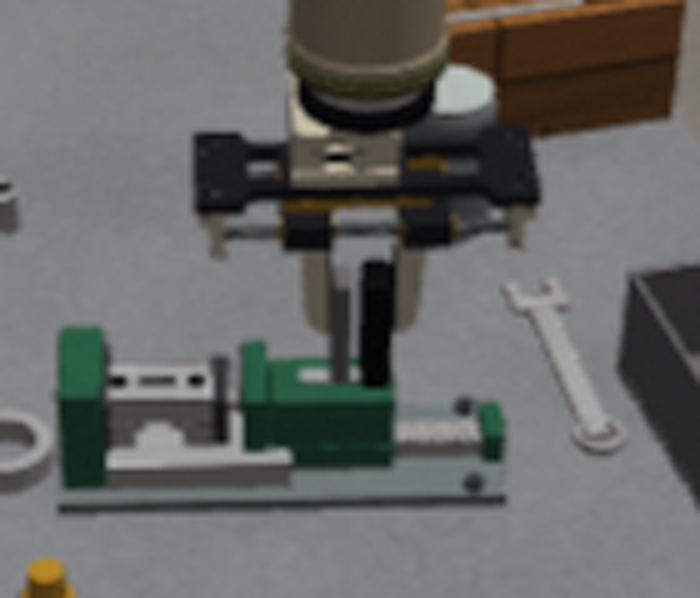

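Stalled at 35.4 mm with only 5 N on the arm. I'll let it out slowly, keeping the rear finger behind the handle.

```bash
python3 -m handwheel '-0.009 0.002 0 0 0 0;-0.009 0.002 0 0 0 0' 0.118 24; python3 -m handwheel '-0.009 0.002 0 0 0 0;-0.009 0.002 0 0 0 0' -0.011 24; python3 -m handwheel '-0.009 0.002 0 0 0 0;-0.009 0.002 0 0 0 0' -0.14 24; python3 -m handwheel '-0.009 0.002 0 0 0 0;-0.009 0.002 0 0 0 0' -0.269 24; python3 chk.py s23
```

```text
t: 27.8
tool_pos: [0.6059, 0.0034, 0.0913]
orientation: [2.457, 1.953, 0.004]
force: [4.3, -0.5, -0.9]
opening: 0.041
t: 28.0
tool_pos: [0.603, 0.0041, 0.0913]
orientation: [2.458, 1.953, 0.003]
force: [3.9, 1.0, 1.2]
opening: 0.0467
t: 28.2
tool_pos: [0.6001, 0.0047, 0.0913]
orientation: [2.458, 1.954, 0.003]
force: [4.0, -0.8, 1.2]
opening: 0.0526
t: 28.4
tool_pos: [0.5972, 0.0054, 0.0913]
orientation: [2.458, 1.954, 0.003]
force: [3.0, 1.7, 0.5]
opening: 0.0586
28.45 [0.59712491 0.005415   0.09127933] 0.05925207195054021
[(-44, 3), (-42, 2), (-40, 1), (-38, 5), (-36, 4), (-32, 4), (-30, 4), (-26, 6), (-24, 5), (-22, 2), (-20, 2), (-18, 4), (-16, 5), (-14, 1), (-12, 5), (14, 6), (16, 5), (18, 1), (20, 3), (22, 4), (24, 5), (30, 4), (34, 4), (36, 4), (38, 1), (40, 2), (42, 5), (44, 2)]
```

View pics/s23.png

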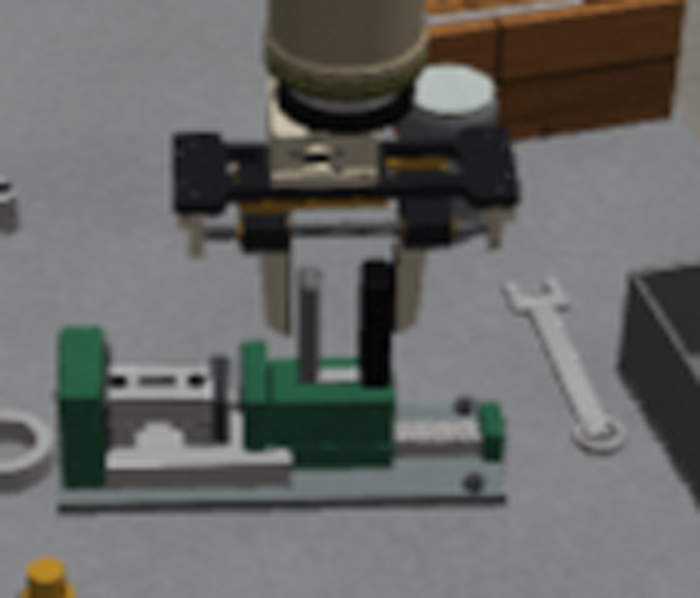

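The trigger is out and the head stayed at 244, with the arm holding only 3–4 N. I'll back the rear finger off gently.

```bash
python3 -m handwheel '0.002 0 0 0 0 0;0.002 0 0 0 0 0' -0.29 24; python3 -m handwheel '0.003 -0.001 0 0 0 0;0.003 -0.001 0 0 0 0' -0.35 24; python3 -m handwheel '0.02 -0.005 0 0 0 0;0.02 -0.005 0 0 0 0;0.02 -0.005 0 0 0 0' -0.7 24; python3 -m handwheel '0 0 0 0 0 0;0 0 0 0 0 0'; python3 chk.py s24
```

```text
t: 28.65
tool_pos: [0.5968, 0.0053, 0.0906]
orientation: [-2.459, -1.955, 0.0]
force: [1.4, -0.9, 1.5]
opening: 0.0601
t: 28.85
tool_pos: [0.5973, 0.005, 0.0901]
orientation: [-2.459, -1.954, 0.002]
force: [0.0, -0.7, 0.7]
opening: 0.0627
t: 29.15
tool_pos: [0.6038, 0.0034, 0.0904]
orientation: [-2.459, -1.954, 0.0]
force: [-0.3, 0.1, 0.1]
opening: 0.0782
t: 29.35
tool_pos: [0.6037, 0.0036, 0.0905]
orientation: [-2.459, -1.955, 0.0]
force: [-1.0, -0.2, 0.8]
opening: 0.0789
29.4 [0.60370561 0.00354139 0.09051668] 0.07906862246716954
[(-54, 3), (-52, 5), (-50, 1), (-48, 4), (-46, 3), (-44, 3), (-42, 1), (-40, 4), (-24, 1), (-22, 4), (-20, 5), (-18, 1), (-16, 3), (-14, 5), (-12, 5), (-8, 4), (-6, 4), (20, 4), (22, 2), (24, 2), (26, 4), (28, 4), (40, 4), (44, 4), (46, 5), (48, 6), (52, 4), (54, 4)]
```

View pics/s24.png

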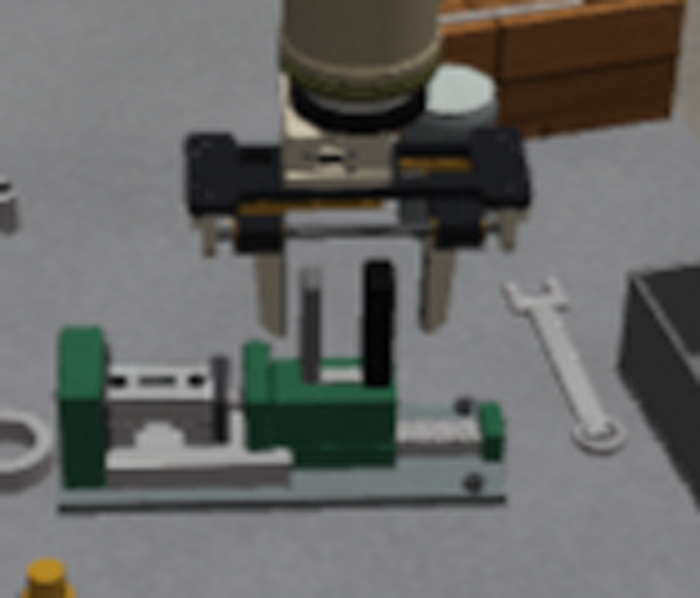

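The head stayed forward (246) with the trigger fully out, so compression is now about 13 mm. I'll lift away and check.

```bash
python3 -m handwheel '0 0 0.1 0 0 0;0 0 0.25 0 0 0;0 0 0.4 0 0 0;0 0 0.4 0 0 0'; python3 -m handwheel '0 -0.8 0.1 0 0 0;0 -0.8 0.1 0 0 0;0 -0.8 0.1 0 0 0;0 -0.8 0.1 0 0 0;0 -0.8 0.1 0 0 0'; python3 -m handwheel '0 0 0 0 0 0;0 0 0 0 0 0;0 0 0 0 0 0;0 0 0 0 0 0;0 0 0 0 0 0';python3 - <<'E'
from h import *
np.set_printoptions(precision=4,suppress=True)
im,d=robot.read_camera("top"); P=cloud("top",d)
cv2.imwrite("pics/f2t.png",cv2.resize(im[150:280,220:310],None,fx=6,fy=4.6,interpolation=cv2.INTER_CUBIC)[:,:,::-1])
cv2.imwrite("pics/f2.png",im[:,:,::-1])
th=np.deg2rad(166.7);u=np.array([np.cos(th),np.sin(th)]);w=np.array([-u[1],u[0]]);jc=np.array([.4487,.0422])
a=(P[...,:2]-jc)@u;b=(P[...,:2]-jc)@w;Z=P[...,2]
m=(a>-.26)&(a<-.12)&(abs(b)<.02)&(Z>.14)&(Z<.17); print("handle/trig",np.percentile(a[m],[2,98]))
m=(a>-.072)&(a<-.02)&(abs(b)<.03)&(Z>.074)&(Z<.083);r=cv2.minAreaRect((P[m][:,:2]*1000).astype(np.float32));print("cap",r,np.median(Z[m]),np.percentile(b[m],[1,50,99]))
m2=(a>-.1)&(a<-.07)&(abs(b)<.018)&(Z>.07);print("pad back",np.percentile(a[m2],[1,3,5]))
print(robot.read_state()["t"],robot.read_state()["force"])
E
```

```text
t: 29.8
tool_pos: [0.6078, 0.0032, 0.2194]
orientation: [2.453, 1.949, 0.015]
force: [1.4, -0.6, 0.8]
opening: 0.0788
t: 30.3
tool_pos: [0.6033, -0.239, 0.2405]
orientation: [2.46, 1.954, -0.0]
force: [0.4, 1.5, 0.1]
opening: 0.0793
t: 30.8
tool_pos: [0.604, -0.235, 0.2405]
orientation: [-2.458, -1.957, -0.0]
force: [-0.1, -0.3, -0.6]
opening: 0.079
handle/trig [-0.1812 -0.1284]
cap ((492.733154296875, 28.825599670410156), (32.01197052001953, 51.7774772644043), 76.25546264648438) 0.07821177582498995 [-0.0128  0.0031  0.0187]
pad back [-0.0999 -0.0995 -0.0991]
30.85 [ 0.6269 -0.0739 -0.2515]
```

View pics/f2t.png

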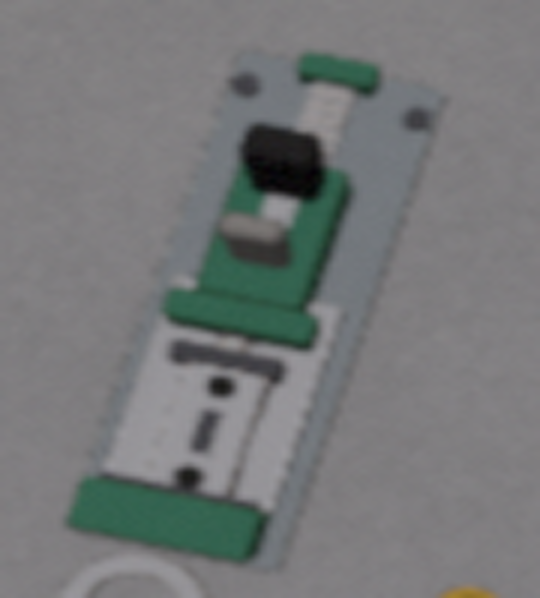

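View pics/f2.png

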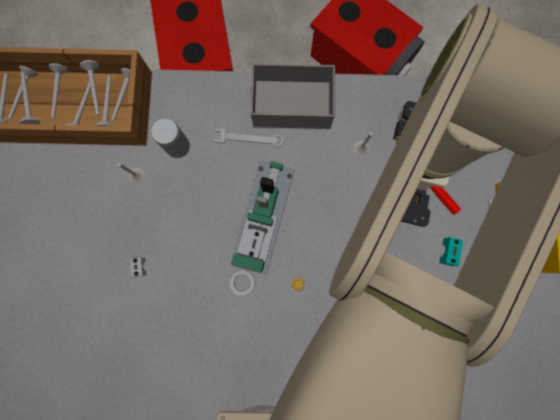

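The head has moved 44 mm in total and the pad about 30 mm, so compression is about 13 mm (≈13 N). Handle to trigger measures 53 mm, so the trigger is released, and the cap is aligned at 76.3° against the jaw's 76.4°. The other things on the bench that show in the picture are where they were. Handing in.

```bash
python3 -c "
from plant import robot
print(robot.close_job())"
```

```text
the job is handed in; nothing more can be done
None
```

The job is handed in at about 31 s of the 72 s allowed. The big bare-steel cap stands on the bed, clamped against the fixed jaw with the trigger let out. No verdict was reported.

**What I did:** I placed the cap upright on the bed and let go. I then gave the trigger seven squeezes at 24 N, three of which ended short of full travel or with the pad close to its end. For the last one I let the trigger out slowly with the rear finger still behind the handle, so the head could not slip back.

**Last checks, from the cameras:**

| Check | Result |
|---|---|
| Cap alignment | 76.3°, against 76.4° for the fixed jaw |
| Cap sideways position | About 3 mm off the middle line (limit 12 mm) |
| Contact with the fixed jaw | No gap visible in the pictures; not measured to the millimetre |
| Trigger | Sprung back: 53 mm over handle and trigger (54 mm released) |
| Grip on the cap | About 13 N, from about 13 mm of pad compression; inferred, not measured directly |
| Bystanders | The oil can, wrench, valves, small cap, collar and bush look unmoved in the last top view. The arm partly hid the screwdriver. |

**What went wrong or disagreed on the way:**
- **Tool height:** the real fingertips were about 36 mm higher than the reported TCP. My first grasp closed above the cap and did not move it; I corrected for the offset from the depth images.
- **Head recoil:** after the fifth and sixth squeezes the head slipped back on release, leaving only about 8 N, so I added the seventh.
- **Arm push:** in the sixth squeeze the arm sat too far forward and pushed the head with up to 26 N, so the peak force on the cap then is not known exactly. I eased the arm back before releasing.

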